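# Make up the packing caddy

### The job

Make up the black packing caddy for the next packing line: seat the deep blue case on the caddy's place next to its orange grip loop and the deep grey case on the other place, then stack the shallow orange case on the grey one and the shallow green case on the blue one, every case sitting fully home over the four lugs under it. Stand the glue stick, cap up, in the round well between the two stacks. Leave everything else on the table where it is.

Things in the scene. Friction and masses are not known exactly. Their poses are not given: they have to be found in the camera images.
- caddy: Fixed black base plate 80 x 249 mm, 12 mm rim, flat orange grip loop at its +y (left) end, turned at most 0.3 rad. Origin: centre of its underside. Two places at x = 0, y = +75 mm (by the loop) and -75 mm: floor at z = 8 mm, four tapered lugs (6 mm high, 12.6 mm wide) at +-18 mm in x, +-29 mm in y of the place's centre. At x = y = 0 a grey round well: rim z = 38, bore 31, inner floor z = 10 mm.
- blue_case: Deep blue lidded case, 60 x 84 x 46 mm (x, y, z; lugs not counted; latches add 2.5 mm at each y end), 0.3 kg. Origin: centre of its underside, z up. Under the base four sockets (16 x 16 mm, 7 deep) that fit over lugs; on the lid four lugs like the caddy's, at the same offsets, and a white card. A half turn makes no difference. Grip across x.
- grey_case: Deep grey lidded parts case, otherwise the same as the blue one: 60 x 84 x 46 mm, sockets under, lugs on the lid, about 0.3 kg. Origin: centre of its underside.
- orange_case: Shallow orange lidded parts case, 60 x 84 x 30 mm (lugs not counted), the same sockets under and lugs on the lid, about 0.18 kg. Origin: centre of its underside.
- green_case: Shallow green lidded parts case, 60 x 84 x 30 mm (lugs not counted), the same sockets under and lugs on the lid, about 0.18 kg. Origin: centre of its underside.
- glue_stick: Glue stick standing upright on the table, white tube with a red cap on top, 27 mm across and 96 mm high, about 0.05 kg. Origin: centre of its underside; z up.
- tape_measure: Yellow and black pocket tape measure standing on the table, 72 x 37 x 61 mm. Bystander: stays where it is. Origin: centre of its underside.
- marker: Black and white marker pen lying beyond and to the left of the caddy, 17 x 130 x 18 mm. Bystander: stays where it is. Origin: under its middle.
- tape_roll: Roll of brown packing tape lying flat beyond and to the right of the caddy, 129 mm across, 48 mm high. Bystander: stays where it is. Origin: centre of its underside.
Things that resemble listed ones, but are neither listed nor needed, are in the scene too. Several things look just like the glue_stick: the one meant starts farthest to the robot's left.

How it is judged:
By the outcome, as a careful person would: the job done as asked, in the order asked, and still so for the second after the job is handed in, with the robot touching nothing.
It also fails if it takes over 125 s, if anything falls off the work surface, if the arm or the gripper's body presses on something with over 40 N, if the wrist force passes 120 N, or if a joint passes its speed limit or range.

### The arm

A 7-joint arm with a two-finger parallel gripper is mounted at the origin on a cart in front of the work surface, level with it; the furniture and walls round the work are solid. World frame = base frame: x ahead of the robot, y to its left, z up, the work surface at z = 0. Lengths are in mm, angles in rad, forces in N, time in s.
With the tool pointing down it reaches from about 400 to 875 mm from the base axis. Payload 4.4 kg.
Tool frame: the origin (TCP) lies midway between the tips of the shut fingers; the grasp point (between the pads) lies 19 mm behind it; z points along the fingers, y is the line along which they close (so a half turn about z gives the same grasp; the last joint's range is limited). The gripper opens to 85 mm and grips with 20 to 120 N. Pads are 22 mm wide; open, the fingers measure 114 mm over their backs; the gripper's body (76 mm by 85 mm) begins 54 mm behind the grasp point. The pads swing forward as they close: fully open they stand 13 mm farther back than shut.
Start: joints at [-1.188, 0.628, 0.038, 1.517, -0.027, 0.996, -0.02], TCP at [282.004, 585.655, 231.313] pointing down, gripper open.
Joint ranges: [-3.06, 3.06], [-0.37, 2.12], [-1.25, 1.32], [0.18, 2.47], [-1.1, 4.24], [0.23, 1.98], [-2.94, 2.94]. Speed limits (rad/s): [2.57, 2.57, 3.14, 3.14, 3.14, 3.14, 3.14].

### API

Orientations are given as [roll, pitch, yaw] about the fixed x, y, z axes, in that order (R = Rz(yaw) Ry(pitch) Rx(roll)).
In Python, from cell import readout, optics, order gives the robot as it stands.
- The arm moves only by the shell command python3 -m jog 'ROWS'. ROWS is a JSON object of lists of equal length, an entry for each row: "claw": the opening, from 0 (shut) to 1 (fully open); "xyz": the shift along the tool's x, y, z each as a share of 0.1 m, from -1 to 1, a list of three; "twist": the turn, a rotation vector about the tool's x, y, z each as a share of 180 degrees, from -1 to 1, a list of three. A call has 1 to 12 rows; each row shifts and turns the commanded pose from where the row before left it, along the tool's axes as they then stand; what a row does not reach is not made up. A row lasts 1/8 s, in which the tool goes at most 62.5 mm and 10.7 degrees, less where a joint would pass 70% of its speed; a pose out of reach is approached as far as the arm can. A call with a number of a shift or a turn outside -1 to 1 is refused whole. A call with a gripper value outside its range is refused whole. The fingers move at their own pace and stop on an object; the grip force is fixed at half the most. Time passes only in rows, so rows that do not move let the fingers close. It gives the time, the measured TCP pose, the force, the opening and the grip force at its end, in the units of the state.
- readout.read_state(): the state, without advancing time (a new reading comes with each control period).
- optics.get_image(name): name is "scene" or "side" or "wrist"; returns a dict with "color" (400x640x3 uint8, red, green, blue), "fovy" (degrees; the focal length in pixels is half the picture's height over the tangent of half this angle, whatever the lens; pixels are square), "cx", "cy" (the principal point, pixels), "view" (4x4, takes a point from world to camera coordinates). Camera axes: x right, y up, looking along -z (the intrinsics and any distortion apply to the point x, -y, -z); pixel columns grow to the right and rows downward; lengths in mm; the calibration is good to about 2 mm. A picture is of the moment at which its call begins. There is no depth.
- order.finish_job(): hands the job in; it is judged then, once.
Trained networks look in the newest picture that a camera, given by its name, has taken for a name from the list of things; names that differ only in an ending like _2 or _b are one class to them, and where a whole thing is asked for, a point or a joint stands for the part that bears it (a point fixed in the world has none). Each returns a list of dicts, best first, with "score" (0 to 1); they miss things now and then, are a little off and sometimes report something else, mostly with a low value. They report only what shows in the picture. A call takes as long as a camera call. They do not tell look-alikes from the thing itself.
- optics.boxes_of(camera, label): "rect" ([left, top, width, height] in pixels, round what is visible of it).
The state is a dict: "clock": time; "qpos": joint angles; "qd": joint speeds; "tau": joint torques, N m; "eef_pos": TCP position; "tool_rot": TCP orientation; "force": force on the tool from outside, world axes, zero at the start; "torque": the same for the moment, N m; "width": finger opening in mm; "gripper_force": force on a finger pad.
Only numpy, scipy, OpenCV 4.12 (cv2) and the standard library are available. Lean on these libraries where they do the work, as an engineer would, in place of code of your own. Each camera call takes 0.05 s, during which the arm holds its last target. There are 200 camera calls.

## Working session

There is one attempt and no reset: what is moved stays moved. The work goes in short steps, Python scripts to look and compute and a shell command to move; the robot and the scene stay as the last step left them, time stands still between calls to the robot, and variables do not carry over. Pictures are saved under pics/ and viewed, at most 14 in all, crops included, and the job is handed in when it is done.

```bash
ls; mkdir -p pics
cat > h.py <<'E'
import numpy as np, cv2
from cell import readout, optics, order
def K(im):
    f=im["color"].shape[0]/2/np.tan(np.radians(im["fovy"])/2); return f,im["cx"],im["cy"]
def ray(im,u,v):
    f,cx,cy=K(im); V=np.array(im["view"]); d=np.array([(u-cx)/f,-(v-cy)/f,-1.]); R=V[:3,:3]
    return -R.T@V[:3,3], R.T@d
def at(im,u,v,z):
    o,d=ray(im,u,v); return o+d*(z-o[2])/d[2]
def proj(im,P):
    f,cx,cy=K(im); V=np.array(im["view"]); p=V[:3,:3]@np.array(P)+V[:3,3]
    return np.array([cx+f*p[0]/-p[2], cy-f*p[1]/-p[2]])
def save(im,n,crop=None,s=1):
    c=im["color"][:,:,::-1]
    if crop: c=c[crop[1]:crop[3],crop[0]:crop[2]]
    cv2.imwrite(f"pics/{n}.png",cv2.resize(c,None,fx=s,fy=s,interpolation=cv2.INTER_CUBIC))
E
python3 - <<'E'
from h import *
import pickle
for n in ["scene","side","wrist"]:
    im=optics.get_image(n); save(im,n+"0"); pickle.dump(im,open(n+"0.pkl","wb"))
    o,d=ray(im,im["cx"],im["cy"]); print(n,o.round(),d.round(2),[k for k in im],im["fovy"],im["cx"],im["cy"])
    for l in ["caddy","blue_case","grey_case","orange_case","green_case","glue_stick"]:
        if n!="wrist": print(n,l,[(np.round(b["rect"]).astype(int).tolist(),round(b["score"],2)) for b in optics.boxes_of(n,l)])
s=readout.read_state(); print({k:np.round(v,3) for k,v in s.items()})
E
```

```text
pics
scene [ 17. 573. 479.] [ 0.6  -0.63 -0.5 ] ['color', 'fovy', 'cx', 'cy', 'view'] 54.97317633384234 319.8114576186674 200.74454018980225
scene caddy [([258, 170, 89, 56], 0.98)]
scene blue_case [([322, 217, 46, 44], 0.75), ([389, 179, 13, 43], 0.72)]
scene grey_case [([391, 145, 34, 26], 0.96)]
scene orange_case [([163, 255, 55, 44], 0.75), ([256, 265, 59, 54], 0.6)]
scene green_case [([256, 265, 59, 52], 0.77)]
scene glue_stick [([379, 160, 15, 39], 0.77), ([400, 170, 15, 38], 0.74), ([391, 177, 11, 45], 0.7), ([258, 168, 88, 60], 0.32)]
side [1584.  246.  691.] [-0.82 -0.2  -0.53] ['color', 'fovy', 'cx', 'cy', 'view'] 42.42550214018605 325.4054307143464 195.38490774952086
side caddy [([247, 206, 123, 25], 0.73)]
side blue_case [([348, 163, 34, 30], 0.72)]
side grey_case [([173, 163, 41, 32], 0.63), ([301, 140, 13, 39], 0.6)]
side orange_case [([452, 203, 42, 33], 0.94)]
side green_case [([416, 173, 40, 21], 0.88), ([299, 140, 16, 40], 0.2)]
side glue_stick [([272, 143, 10, 32], 0.86), ([261, 153, 17, 34], 0.8), ([297, 138, 15, 40], 0.59)]
wrist [220. 616. 375.] [ 0.25 -0.12 -0.96] ['color', 'fovy', 'cx', 'cy', 'view'] 65.45901852697095 316.55302422955504 198.0731419356659
{'clock': np.float64(0.75), 'qpos': array([-1.188,  0.628,  0.038,  1.517, -0.027,  0.996, -0.02 ]), 'qd': array([-0.   , -0.   ,  0.   ,  0.   ,  0.001,  0.   , -0.001]), 'tau': array([ 1.0000e-03, -5.6316e+01,  1.2260e+00, -1.9375e+01,  1.1000e-02,
        1.0000e-03,  0.0000e+00]), 'eef_pos': array([281.977, 585.671, 231.337]), 'tool_rot': array([ 3.142, -0.   ,  2.693]), 'force': array([ 0.658, -0.58 , -0.068]), 'torque': array([ 0.003, -0.007,  0.013]), 'gripper_force': np.float64(0.0), 'width': np.float64(85.38)}
```

View images.

View pics/scene0.png

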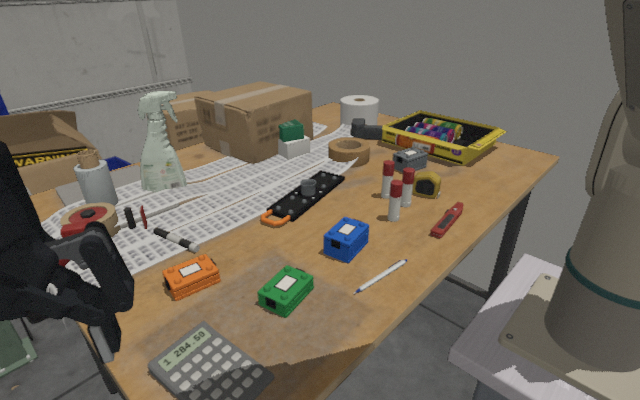

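View pics/side0.png

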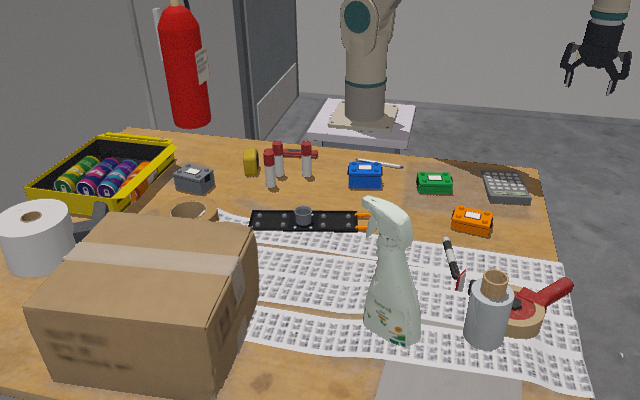

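Run:
```python
from h import *
import pickle
a=pickle.load(open("scene0.pkl","rb"));b=pickle.load(open("side0.pkl","rb"))
def tri(p,q):
    o1,d1=ray(a,*p);o2,d2=ray(b,*q)
    t=np.linalg.lstsq(np.c_[d1,-d2],o2-o1,rcond=None)[0]
    x=o1+d1*t[0];y=o2+d2*t[1]; return ((x+y)/2).round(1),np.linalg.norm(x-y).round(1)
import itertools
print("sticks (cap tops)")
for p,q in itertools.product([(389,161),(397,181),(408,170)],[(269,150),(278,143),(306.5,143)]): print(p,q,*tri(p,q))
print("blue",tri((350,228),(366,162)),at(a,350,228,46),at(b,366,162,46))
print("green",at(a,287,283,30),at(b,434,175,30))
print("orange",at(a,191,269,30),at(b,472,212,30))
print("grey",at(a,410,155,46),at(b,193,171,46))
print("well",at(a,308,182,38),at(b,303,209,38))
print("capright",at(a,330,178,12),at(a,285,209,12))
print("tape m",at(a,428,180,50)," marker",at(a,175,238,10))
```

```text
sticks (cap tops)
(389, 161) (269, 150) [ 487.8 -161.9   99.4] 4.6
(389, 161) (278, 143) [ 473.3 -141.   112.4] 8.5
(389, 161) (306.5, 143) [446.6 -82.9 123.2] 27.3
(397, 181) (269, 150) [ 454.8 -166.6   68.5] 34.3
(397, 181) (278, 143) [ 440.9 -144.9   82.8] 37.4
(397, 181) (306.5, 143) [415.6 -85.3  95.6] 1.5
(408, 170) (269, 150) [ 445.3 -179.3   79.6] 2.0
(408, 170) (278, 143) [ 431.6 -157.1   93.7] 2.3
(408, 170) (306.5, 143) [406.9 -95.7 106.3] 34.3
blue (array([413. ,  74.6,  54.8]), np.float64(3.9)) [420.45279597  67.17470615  46.        ] [394.0418851  70.4119472  46.       ]
green [407.20018238 251.46918786  30.        ] [395.44542666 248.75722183  30.        ]
orange [562.30718968 344.26546218  30.        ] [549.5747336  343.42806995  30.        ]
grey [ 531.83401502 -334.15768052   46.        ] [ 540.35318823 -353.76282679   46.        ]
well [638.83540021 -31.15300423  38.        ] [635.93890861 -35.12949366  38.        ]
capright [ 647.9471374  -123.97797527   12.        ] [616.50372363  68.95221789  12.        ]
tape m [ 410.27257896 -220.67895224   50.        ]  marker [702.74736683 304.04990953  10.        ]
```

```bash
cat >> h.py <<'E'
def pose():
    s=readout.read_state(); return np.array(s["eef_pos"]),np.array(s["tool_rot"])
def plan(x,y,z,yaw=None,step=45):
    "shift in present tool frame in shares (per row, rows), then the twist share"
    p,r=pose(); from scipy.spatial.transform import Rotation as Ro
    R=Ro.from_euler("xyz",r).as_matrix(); d=R.T@(np.array([x,y,z])-p)/100
    n=max(1,int(np.ceil(np.linalg.norm(d)*100/step)))
    print("now",p.round(1),r.round(4),"total",d.round(3),"rows",n,"each",(d/n).round(4))
    if yaw is not None:
        w=-((yaw-r[2]+np.pi)%(2*np.pi)-np.pi)/np.pi; m=max(1,int(np.ceil(abs(w)*180/9.5)))
        print("twist z total",round(w,4),"rows",m,"each",round(w/m,4))
E
python3 - <<'E'
from h import *
import pickle
plan(410,245,190,1.73)
a=pickle.load(open("scene0.pkl","rb")); print("roll",at(a,349,145,48)," bins",at(a,400,160,20))
E
```

```text
now [282.  585.7 231.3] [ 3.1415e+00 -1.0000e-04  2.6928e+00] total [-2.632 -2.514  0.413] rows 9 each [-0.2924 -0.2793  0.0459]
twist z total 0.3065 rows 6 each 0.0511
roll [ 706.67564909 -274.00773674   48.        ]  bins [ 564.41115554 -337.17849715   20.        ]
```

```bash
python3 -m jog '{"claw":[1,1,1,1,1,1,1,1,1,1],"xyz":[[-0.29,-0.28,0.046],[-0.29,-0.28,0.046],[-0.29,-0.28,0.046],[-0.29,-0.28,0.046],[-0.29,-0.28,0.046],[-0.29,-0.28,0.046],[-0.29,-0.28,0.046],[-0.29,-0.28,0.046],[-0.29,-0.28,0.046],[0,0,0]],"twist":[[0,0,0],[0,0,0],[0,0,0],[0,0,0],[0,0,0],[0,0,0],[0,0,0],[0,0,0],[0,0,0],[0,0,0]]}'; python3 -m jog '{"claw":[1,1,1,1,1,1,1,1],"xyz":[[0,0,0],[0,0,0],[0,0,0],[0,0,0],[0,0,0],[0,0,0],[0,0,0],[0,0,0]],"twist":[[0,0,0.051],[0,0,0.051],[0,0,0.051],[0,0,0.051],[0,0,0.051],[0,0,0.051],[0,0,0],[0,0,0]]}'
python3 - <<'E'
from h import *
im=optics.get_image("wrist"); save(im,"w1"); 
for l in ["blue_case","green_case"]: print(l,optics.boxes_of("wrist",l))
plan(640,-35,200,1.73)
print(readout.read_state()["force"])
E
```

```text
clock: 2.0
eef_pos: [409.0, 241.8, 189.9]
tool_rot: [-3.14, 0.001, 2.687]
force: [-0.8, 0.1, 0.7]
width: 85.2
gripper_force: 0.0
clock: 3.0
eef_pos: [407.7, 246.1, 190.0]
tool_rot: [3.141, -0.0, 1.735]
force: [-0.7, 0.4, -0.2]
width: 85.0
gripper_force: 0.0
blue_case [{'rect': [276.9, 283.9, 55.1, 60.6], 'score': 0.55}]
green_case [{'rect': [287.4, 128.9, 65.5, 92.6], 'score': 0.65}]
now [407.8 245.5 190. ] [ 3.1416e+00 -3.0000e-04  1.7329e+00] total [-3.143  1.839 -0.101] rows 9 each [-0.3493  0.2043 -0.0113]
twist z total 0.0009 rows 1 each 0.0009
[ 0.1043594  -0.97381236  0.04418828]
```

View pics/w1.png

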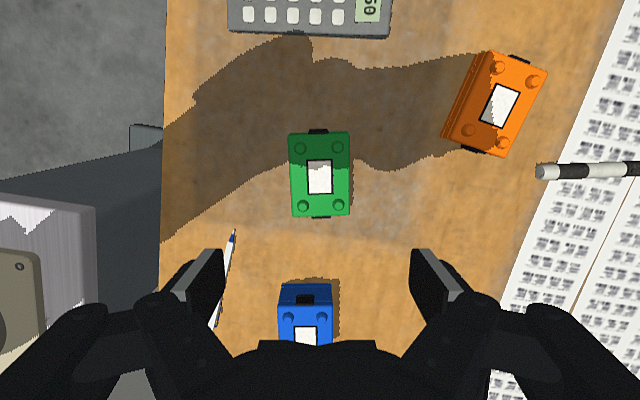

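```bash
cat >> h.py <<'E'
from scipy.optimize import minimize
HSV={"blue":((105,120,40),(128,255,255)),"green":((55,90,30),(85,255,255)),"orange":((6,185,60),(18,255,255)),"grey":((95,15,40),(125,90,200))}
def mask(im,col,box):
    hsv=cv2.cvtColor(np.ascontiguousarray(im["color"]),cv2.COLOR_RGB2HSV); m=cv2.inRange(hsv,*map(np.array,HSV[col]))
    k=np.zeros_like(m); l,t,r,b=box; k[t:b,l:r]=m[t:b,l:r]
    k=cv2.morphologyEx(k,cv2.MORPH_CLOSE,np.ones((5,5))); c=cv2.findContours(k,cv2.RETR_EXTERNAL,cv2.CHAIN_APPROX_NONE)[0]
    o=np.zeros_like(m); cv2.drawContours(o,[cv2.convexHull(max(c,key=cv2.contourArea))],-1,1,-1); return o
def fitcase(im,col,box,h,x0,z0=0):
    m=mask(im,col,box).astype(np.float32)
    pts=np.array([[sx*30,sy*42,z] for z in(0,h) for sx in(-1,1) for sy in(-1,1)],float)
    def draw(q):
        c,s=np.cos(q[2]),np.sin(q[2]); P=pts@np.array([[c,s,0],[-s,c,0],[0,0,1]])+[q[0],q[1],z0]
        uv=np.array([proj(im,p) for p in P]); hull=cv2.convexHull(uv.astype(np.float32))
        o=np.zeros(m.shape,np.uint8); cv2.fillConvexPoly(o,np.round(hull*16).astype(np.int32),255,cv2.LINE_AA,4); return o/255.
    f=lambda q:np.abs(draw(q)-m).sum()
    S=np.array([x0,x0+np.array([8,0,0]),x0+np.array([0,8,0]),x0+np.array([0,0,.1])])
    for _ in range(2):
        r=minimize(f,x0,method="Nelder-Mead",options=dict(initial_simplex=S,xatol=.02,fatol=.5)); x0=r.x; S=np.array([x0,x0+np.array([3,0,0]),x0+np.array([0,3,0]),x0+np.array([0,0,.05])])
    print(col,x0.round(2)[:2],"yaw",x0[2].round(4),"cost px",round(r.fun),"area",m.sum()); return x0
E
python3 - <<'E'
from h import *
import pickle
im=optics.get_image("wrist"); pickle.dump(im,open("w1.pkl","wb"))
fitcase(im,"green",(270,120,370,225),30,np.array([400,250,0.1]))
fitcase(im,"orange",(430,40,555,165),30,np.array([555,344,-.3]))
E
```

```text
green [409.84 251.54] yaw 0.1963 cost px 221 area 5118.0
orange [563.18 345.43] yaw -0.1497 cost px 337 area 7162.0
```

Run:
```python
from h import *
plan(405,65,170)
```

```text
now [407.8 245.4 189.9] [ 3.1416e+00 -3.0000e-04  1.7324e+00] total [-1.776 -0.318  0.199] rows 5 each [-0.3552 -0.0637  0.0398]
```

```bash
python3 -m jog '{"claw":[1,1,1,1,1,1,1],"xyz":[[-0.355,-0.064,0.04],[-0.355,-0.064,0.04],[-0.355,-0.064,0.04],[-0.355,-0.064,0.04],[-0.355,-0.064,0.04],[0,0,0],[0,0,0]],"twist":[[0,0,0],[0,0,0],[0,0,0],[0,0,0],[0,0,0],[0,0,0],[0,0,0]]}'
python3 - <<'E'
from h import *
import pickle
im=optics.get_image("wrist"); pickle.dump(im,open("w2.pkl","wb")); save(im,"w2")
fitcase(im,"blue",(200,60,450,330),46,np.array([410,70,0.1]))
E
```

```text
clock: 4.08
eef_pos: [404.9, 65.5, 170.0]
tool_rot: [3.141, -0.001, 1.732]
force: [-0.5, 0.0, 0.1]
width: 85.2
gripper_force: 0.0
blue [424.19  72.86] yaw 0.1835 cost px 300 area 6482.0
```

View pics/w2.png

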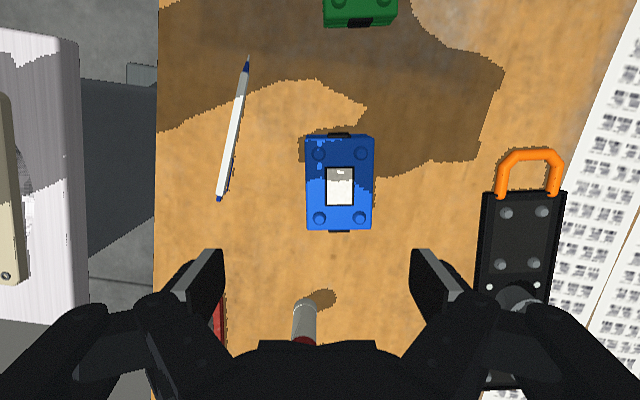

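Run:
```python
from h import *
import pickle
im=pickle.load(open("w2.pkl","rb"))
c,s=np.cos(.1835),np.sin(.1835)
for sx in(-18,18):
  for sy in(-29,29): print(proj(im,[424.2+c*sx-s*sy,72.9+s*sx+c*sy,52]).round(1))
L=np.array([at(im,u,v,13)[:2] for u,v in[(506,212),(542,212),(501,264),(536,265)]]); print(L.round(1),L.mean(0))
```

```text
[319.2 219.8]
[317.9 154.7]
[359.6 218.9]
[360.7 153.7]
[[600.6  66. ]
 [636.7  71.9]
 [614.3   9. ]
 [651.6  13.8]] [625.7921953   40.18167791]
```

Run:
```python
from h import *
plan(424.2,73.4,170,1.754)
```

```text
now [404.9  65.9 170. ] [ 3.1411e+00 -6.0000e-04  1.7328e+00] total [0.043 0.202 0.   ] rows 1 each [4.260e-02 2.024e-01 2.000e-04]
twist z total -0.0067 rows 1 each -0.0067
```

```bash
python3 -m jog '{"claw":[1,1,1,1,1,1,1,1,1,1],"xyz":[[0.043,0.202,0],[0,0,0],[0,0,0.35],[0,0,0.35],[0,0,0.35],[0,0,0.3],[0,0,0.2],[0,0,0.1],[0,0,0],[0,0,0]],"twist":[[0,0,0],[0,0,-0.0067],[0,0,0],[0,0,0],[0,0,0],[0,0,0],[0,0,0],[0,0,0],[0,0,0],[0,0,0]]}'
python3 -m jog '{"claw":[0,0,0,0,0,0],"xyz":[[0,0,0],[0,0,0],[0,0,0],[0,0,0],[0,0,0],[0,0,0]],"twist":[[0,0,0],[0,0,0],[0,0,0],[0,0,0],[0,0,0],[0,0,0]]}'
python3 - <<'E'
from h import *
import pickle
im=optics.get_image("wrist"); pickle.dump(im,open("w3.pkl","wb")); save(im,"w3")
E
```

```text
clock: 5.38
eef_pos: [421.5, 75.3, 18.0]
tool_rot: [-3.136, -0.008, 1.753]
force: [1.2, 0.7, -1.0]
width: 85.6
gripper_force: 0.0
clock: 6.12
eef_pos: [422.5, 75.2, 18.6]
tool_rot: [-3.138, -0.008, 1.752]
force: [-0.2, 0.4, 8.0]
width: 59.0
gripper_force: 63.4
```

View pics/w3.png

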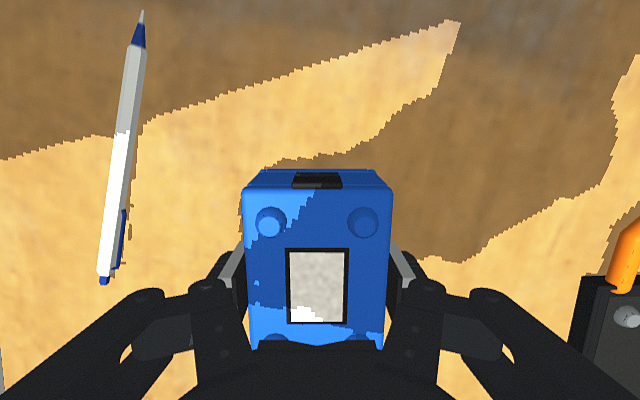

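```bash
python3 - <<'E'
from h import *
import pickle
im=pickle.load(open("w3.pkl","rb")); p,r=pose()
psi=r[2]; X=np.array([np.cos(psi),np.sin(psi)]);Y=np.array([np.sin(psi),-np.cos(psi)])
for u,v,z in[(317,286,46),(270,220,52),(363,220,52)]:
    q=at(im,u,v,z)[:2]-p[:2]; print("tool x,y",(q@X).round(1),(q@Y).round(1))
print(readout.read_state()["qpos"].round(3))
E
python3 -m jog '{"claw":[0,0,0,0,0,0,0,0],"xyz":[[0,0,-0.1],[0,0,-0.3],[0,0,-0.35],[0,0,-0.35],[0,0,-0.35],[0,0,-0.2],[0,0,0],[0,0,0]],"twist":[[0,0,0],[0,0,0],[0,0,0],[0,0,0],[0,0,0],[0,0,0],[0,0,0],[0,0,0]]}'
python3 - <<'E'
from h import *
plan(640,-30,190,1.735)
E
```

```text
tool x,y -2.6 0.8
tool x,y 28.9 -16.9
tool x,y 29.0 18.1
[-0.423  0.77   0.28   2.269 -1.025  0.237  0.975]
clock: 7.18
eef_pos: [421.9, 74.1, 181.9]
tool_rot: [-3.135, -0.008, 1.752]
force: [-0.1, 0.3, -4.8]
width: 58.6
gripper_force: 66.4
now [421.9  74.1 181.9] [-3.1347 -0.0082  1.7524] total [-1.417  1.957 -0.106] rows 6 each [-0.2362  0.3261 -0.0177]
twist z total 0.0056 rows 1 each 0.0056
```

```bash
python3 -m jog '{"claw":[0,0,0,0,0,0,0,0,0],"xyz":[[-0.236,0.326,-0.018],[-0.236,0.326,-0.018],[-0.236,0.326,-0.018],[-0.236,0.326,-0.018],[-0.236,0.326,-0.018],[-0.236,0.326,-0.018],[0,0,0],[0,0,0],[0,0,0]],"twist":[[0,0,0],[0,0,0],[0,0,0],[0,0,0],[0,0,0],[0,0,0],[0,0,0.0056],[0,0,0],[0,0,0]]}'
python3 - <<'E'
from h import *
import pickle
im=optics.get_image("wrist"); pickle.dump(im,open("w4.pkl","wb")); save(im,"w4")
print(pose())
E
```

```text
clock: 8.3
eef_pos: [639.6, -29.3, 190.3]
tool_rot: [-3.134, -0.009, 1.735]
force: [0.3, 0.4, -3.8]
width: 59.0
gripper_force: 66.6
(array([639.8681257 , -29.23761426, 190.72870314]), array([-3.13486949, -0.00891164,  1.7352456 ]))
```

View pics/w4.png

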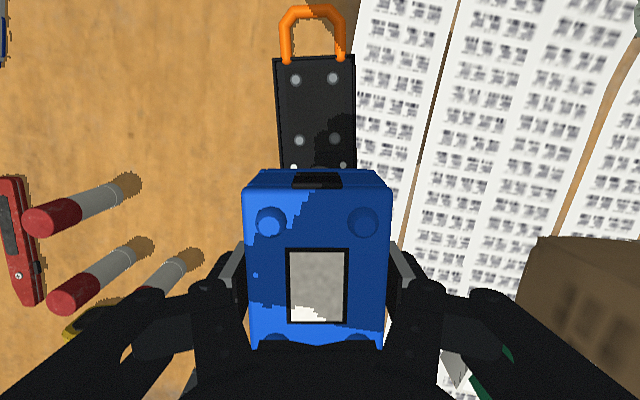

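```bash
cat >> h.py <<'E'
from scipy.optimize import least_squares
def blobs(im,guess,w=9,z=13):
    g=cv2.cvtColor(np.ascontiguousarray(im["color"]),cv2.COLOR_RGB2GRAY).astype(float); out=[]
    for u,v in guess:
        u,v=int(round(u)),int(round(v)); p=g[v-w:v+w+1,u-w:u+w+1]; t=(np.median(p)+np.percentile(p,98))/2
        n,l,st,c=cv2.connectedComponentsWithStats((p>t).astype(np.uint8)); i=1+np.argmax(st[1:,4]); out.append((u-w+c[i][0],v-w+c[i][1],st[i,4]))
    return np.array(out)
def fitplace(im,uv,local,x0,z=13):
    def f(q):
        c,s=np.cos(q[2]),np.sin(q[2]); return np.concatenate([proj(im,[q[0]+c*a-s*b,q[1]+s*a+c*b,z])-p for (a,b),p in zip(local,uv)])
    r=least_squares(f,x0); print("fit",r.x.round(2)[:2],r.x[2].round(4),"res px",r.fun.round(1)); return r.x
E
python3 - <<'E'
from h import *
import pickle
im=pickle.load(open("w4.pkl","rb"))
b=blobs(im,[(295.5,80),(333,78),(299,140),(334.5,139)]); print(b.round(1))
loc=[(-18,104),(18,104),(-18,46),(18,46)]
q=fitplace(im,b[:,:2],loc,np.array([638,-33,.16]))
fitplace(im,np.array([(295.5,80),(333,78),(299,140),(334.5,139)]),loc,np.array([638,-33,.16]))
for L in[(-40,124.5),(40,124.5),(-40,37),(40,37)]:
    c,s=np.cos(q[2]),np.sin(q[2]); print(L,proj(im,[q[0]+c*L[0]-s*L[1],q[1]+s*L[0]+c*L[1],12]).round(1))
print("place blue",q[0]-np.sin(q[2])*75,q[1]+np.cos(q[2])*75)
save(im,"w4c",(255,40,375,180),4)
E
```

```text
[[295.1  79.2  68. ]
 [332.5  77.5  68. ]
 [298.8 140.2  60. ]
 [334.2 137.7  94. ]]
fit [641.48 -32.88] 0.2125 res px [ 0.1  0.1 -0.2 -0.1  0.1 -0.4  0.   0.4]
fit [641.44 -33.5 ] 0.206 res px [ 0.2 -0.2 -0.2  0.1  0.1  0.3 -0.1 -0.2]
(-40, 124.5) [270.9  57.8]
(40, 124.5) [354.6  53.3]
(-40, 37) [278.3 149.6]
(40, 37) [355.9 145.9]
place blue 625.6613580977962 40.4288956177611
```

View pics/w4c.png

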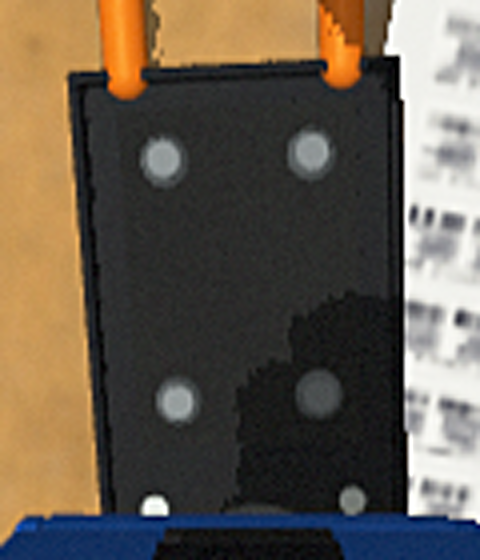

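Run:
```python
from h import *
plan(625.2,40.2,90,1.7788)
```

```text
now [639.9 -29.2 190.7] [-3.1349 -0.0089  1.7352] total [ 0.7   -0.024  1.014] rows 3 each [ 0.2333 -0.0081  0.3379]
twist z total -0.0139 rows 1 each -0.0139
```

```bash
python3 -m jog '{"claw":[0,0,0,0,0,0,0],"xyz":[[0.233,-0.008,0.338],[0.233,-0.008,0.338],[0.233,-0.008,0.338],[0,0,0],[0,0,0],[0,0,0],[0,0,0]],"twist":[[0,0,0],[0,0,0],[0,0,0],[0,0,-0.0139],[0,0,0],[0,0,0],[0,0,0]]}'
python3 - <<'E'
from h import *
plan(625.2,40.2,38,1.7788)
E
```

```text
clock: 9.22
eef_pos: [627.1, 38.2, 91.5]
tool_rot: [-3.138, -0.007, 1.777]
force: [0.0, 0.5, -4.0]
width: 58.8
gripper_force: 66.7
now [627.1  38.2  91.5] [-3.1382 -0.0074  1.7771] total [ 0.02  -0.012  0.535] rows 2 each [ 0.0098 -0.0061  0.2677]
twist z total -0.0005 rows 1 each -0.0005
```

```bash
python3 -m jog '{"claw":[0,0,0,0,0],"xyz":[[0.01,-0.006,0.18],[0.01,-0.006,0.18],[0,0,0.17],[0,0,0],[0,0,0]],"twist":[[0,0,0],[0,0,0],[0,0,0],[0,0,0],[0,0,0]]}'
python3 - <<'E'
from h import *
plan(625.2,40.2,33,1.7788)
E
```

```text
clock: 9.85
eef_pos: [624.7, 40.8, 37.5]
tool_rot: [-3.137, -0.007, 1.778]
force: [0.2, 0.3, -3.6]
width: 58.6
gripper_force: 66.7
now [624.7  40.8  37.5] [-3.1368 -0.0074  1.778 ] total [-0.007  0.004  0.045] rows 1 each [-0.0069  0.0036  0.0447]
twist z total -0.0002 rows 1 each -0.0002
```

```bash
python3 -m jog '{"claw":[0,0,0,0],"xyz":[[-0.006,0.004,0.02],[0,0,0.03],[0,0,0.02],[0,0,0]],"twist":[[0,0,0],[0,0,0],[0,0,0],[0,0,0]]}';python3 -m jog '{"claw":[0,0,0],"xyz":[[0,0,0.02],[0,0,0.02],[0,0,0]],"twist":[[0,0,0],[0,0,0],[0,0,0]]}'
```

```text
clock: 10.35
eef_pos: [624.8, 40.8, 30.3]
tool_rot: [-3.136, -0.008, 1.778]
force: [0.1, -0.0, -3.9]
width: 58.5
gripper_force: 66.7
clock: 10.72
eef_pos: [624.9, 40.8, 26.7]
tool_rot: [-3.137, -0.008, 1.778]
force: [-1.4, 0.5, -1.1]
width: 58.8
gripper_force: 67.1
```

```bash
python3 -m jog '{"claw":[0,0],"xyz":[[0,0,0.012],[0,0,0]],"twist":[[0,0,0],[0,0,0]]}';python3 -m jog '{"claw":[1,1,1,1,1,1,1,1,1],"xyz":[[0,0,0],[0,0,0],[0,0,0],[0,0,-0.1],[0,0,-0.3],[0,0,-0.4],[0,0,-0.4],[0,0,-0.4],[0,0,0]],"twist":[[0,0,0],[0,0,0],[0,0,0],[0,0,0],[0,0,0],[0,0,0],[0,0,0],[0,0,0],[0,0,0]]}'
python3 - <<'E'
from h import *
import pickle
plan(540,-320,190,1.75)
E
```

```text
clock: 10.98
eef_pos: [625.0, 40.8, 26.7]
tool_rot: [-3.137, -0.009, 1.778]
force: [-3.6, 1.0, 8.8]
width: 58.3
gripper_force: 67.9
clock: 12.1
eef_pos: [628.3, 38.9, 189.4]
tool_rot: [3.14, -0.006, 1.778]
force: [-0.1, -0.6, -0.0]
width: 85.5
gripper_force: 0.0
now [628.3  38.9 189.4] [ 3.1396 -0.0064  1.7781] total [-3.331 -1.602 -0.031] rows 9 each [-0.3701 -0.178  -0.0034]
twist z total 0.0089 rows 1 each 0.0089
```

```bash
cat >> h.py <<'E'
def twist(yaw):
    from scipy.spatial.transform import Rotation as Ro
    p,r=pose(); v=(Ro.from_euler("xyz",r).inv()*Ro.from_euler("xyz",[np.pi,0,yaw])).as_rotvec()/np.pi; print("twist vec",v.round(4),"rows",int(np.ceil(abs(v).max()*180/9.5)))
E
python3 -m jog '{"claw":[1,1,1,1,1,1,1,1,1,1,1],"xyz":[[-0.37,-0.178,0],[-0.37,-0.178,0],[-0.37,-0.178,0],[-0.37,-0.178,0],[-0.37,-0.178,0],[-0.37,-0.178,0],[-0.37,-0.178,0],[-0.37,-0.178,0],[-0.37,-0.178,0],[0,0,0],[0,0,0]],"twist":[[0,0,0],[0,0,0],[0,0,0],[0,0,0],[0,0,0],[0,0,0],[0,0,0],[0,0,0],[0,0,0],[0,0,0],[0,0,0]]}'
python3 - <<'E'
from h import *
import pickle
im=optics.get_image("wrist"); pickle.dump(im,open("w5.pkl","wb")); save(im,"w5")
print(optics.boxes_of("wrist","grey_case"))
fitcase(im,"grey",(200,60,440,300),46,np.array([535,-340,0.]))
twist(1.75)
E
```

```text
clock: 13.48
eef_pos: [537.6, -318.3, 182.8]
tool_rot: [-3.136, -0.01, 1.778]
force: [0.0, -0.3, -0.8]
width: 85.6
gripper_force: 0.0
[{'rect': [272.2, 169.4, 86.6, 99.4], 'score': 0.9}]
grey [ 541.8  -353.24] yaw -0.187 cost px 286 area 5658.0
twist vec [-0.0017 -0.003   0.0096] rows 1
```

View pics/w5.png

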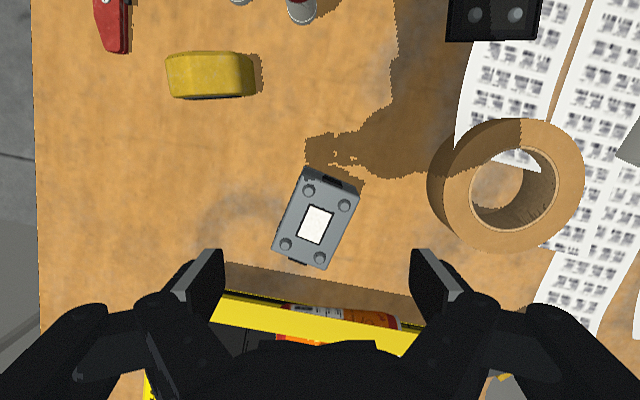

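Run:
```python
from h import *
import pickle
im=pickle.load(open("w5.pkl","rb")); a=pickle.load(open("scene0.pkl","rb"))
guess=np.array([(309,190),(345,205),(285,243),(320,258)],float)
fitplace(im,guess,[(-18,29),(18,29),(-18,-29),(18,-29)],np.array([541,-353,-.187]),z=52)
for z in(0,60,90): print(z,at(im,225,295,z).round(),at(im,400,325,z).round(), "scene rim",at(a,381,142,z).round(),at(a,485,160,z).round())
plan(541.8,-353.2,175); twist(np.pi/2-.187)
```

```text
fit [ 542.43 -351.49] -0.2058 res px [ 0.2 -0.3  0.1  0.   0.1  0.7 -0.4 -0.4]
0 [ 459. -480.    0.] [ 675. -476.    0.] scene rim [ 720. -462.    0.] [ 397. -548.    0.]
60 [ 471. -438.   60.] [ 647. -435.   60.] scene rim [ 632. -332.   60.] [ 350. -408.   60.]
90 [ 477. -417.   90.] [ 634. -414.   90.] scene rim [ 588. -267.   90.] [ 326. -338.   90.]
now [ 538.3 -317.4  182.9] [-3.1365 -0.0095  1.7802] total [-0.358 -0.04   0.076] rows 1 each [-0.3579 -0.0399  0.0761]
twist vec [-0.0022 -0.0027  0.1262] rows 3
```

```bash
python3 -m jog '{"claw":[1,1,1,1,1,1],"xyz":[[0,0,0],[0,0,0],[0,0,0],[0,0,0],[0,0,0],[0,0,0]],"twist":[[-0.0022,-0.0027,0.043],[0,0,0.043],[0,0,0.044],[0,0,0],[0,0,0],[0,0,0]]}'
python3 - <<'E'
from h import *
plan(542.4,-351.6,60,step=40); twist(np.pi/2-.2)
E
```

```text
clock: 14.32
eef_pos: [537.9, -318.9, 183.5]
tool_rot: [3.14, 0.0, 1.372]
force: [-0.1, 0.7, -0.4]
width: 85.4
gripper_force: 0.0
now [ 537.9 -318.9  183.5] [3.1399e+00 1.0000e-04 1.3716e+00] total [-0.312  0.106  1.235] rows 4 each [-0.078   0.0266  0.3087]
twist vec [0.0005 0.     0.0003] rows 1
```

```bash
python3 -m jog '{"claw":[1,1,1,1,1,1],"xyz":[[-0.312,0.106,0],[0,0,0.35],[0,0,0.35],[0,0,0.35],[0,0,0],[0,0,0]],"twist":[[0,0,0],[0,0,0],[0,0,0],[0,0,0],[0,0,0],[0,0,0]]}'
python3 - <<'E'
from h import *
plan(542.4,-351.6,5,step=40)
E
```

```text
clock: 15.08
eef_pos: [542.6, -352.9, 79.8]
tool_rot: [3.139, 0.002, 1.37]
force: [0.1, -0.7, 0.6]
width: 85.5
gripper_force: 0.0
now [ 542.6 -352.9   79.8] [3.1385e+00 1.5000e-03 1.3701e+00] total [ 0.013 -0.006  0.748] rows 2 each [ 0.0066 -0.0032  0.3739]
```

```bash
python3 -m jog '{"claw":[1,1,1,1,1,0,0,0,0,0,0],"xyz":[[0.013,-0.006,0.25],[0,0,0.25],[0,0,0.15],[0,0,0.095],[0,0,0],[0,0,0],[0,0,0],[0,0,0],[0,0,0],[0,0,0],[0,0,0]],"twist":[[0,0,0],[0,0,0],[0,0,0],[0,0,0],[0,0,0],[0,0,0],[0,0,0],[0,0,0],[0,0,0],[0,0,0],[0,0,0]]}'
python3 - <<'E'
from h import *
import pickle
im=optics.get_image("wrist"); pickle.dump(im,open("w6.pkl","wb")); save(im,"w6")
E
```

```text
clock: 16.45
eef_pos: [542.4, -351.1, 5.1]
tool_rot: [3.139, 0.001, 1.37]
force: [-0.7, 0.2, 6.7]
width: 59.5
gripper_force: 64.6
```

View pics/w6.png

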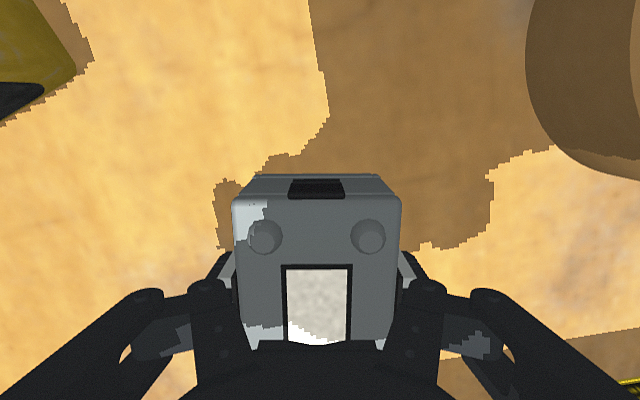

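```bash
python3 - <<'E'
from h import *
import pickle
im=pickle.load(open("w6.pkl","rb")); p,r=pose()
psi=r[2]; X=np.array([np.cos(psi),np.sin(psi)]);Y=np.array([np.sin(psi),-np.cos(psi)])
for u,v,z in[(316,304,46),(263,236,52),(370,236,52)]:
    q=at(im,u,v,z)[:2]-p[:2]; print("tool x,y",(q@X).round(1),(q@Y).round(1))
E
python3 -m jog '{"claw":[0,0,0,0,0,0,0,0],"xyz":[[0,0,-0.1],[0,0,-0.3],[0,0,-0.4],[0,0,-0.4],[0,0,-0.4],[0,0,-0.2],[0,0,0],[0,0,0]],"twist":[[0,0,0],[0,0,0],[0,0,0],[0,0,0],[0,0,0],[0,0,0],[0,0,0],[0,0,0]]}'
python3 - <<'E'
from h import *
plan(674,-190,185,1.7788)
E
```

```text
tool x,y -1.6 0.2
tool x,y 28.8 -17.6
tool x,y 28.7 18.2
clock: 17.5
eef_pos: [541.0, -349.4, 182.1]
tool_rot: [-3.141, -0.001, 1.37]
force: [-1.0, 0.5, -2.3]
width: 59.2
gripper_force: 65.5
now [ 541.  -349.4  182.1] [-3.1405e+00 -1.3000e-03  1.3700e+00] total [ 1.827  0.986 -0.027] rows 5 each [ 0.3654  0.1971 -0.0054]
twist z total -0.1301 rows 3 each -0.0434
```

```bash
python3 -m jog '{"claw":[0,0,0,0,0,0,0,0,0,0,0],"xyz":[[0.365,0.197,0],[0.365,0.197,0],[0.365,0.197,0],[0.365,0.197,0],[0.365,0.197,0],[0,0,0],[0,0,0],[0,0,0],[0,0,0],[0,0,0],[0,0,0]],"twist":[[0,0,0],[0,0,0],[0,0,0],[0,0,0],[0,0,0],[0,0,-0.0434],[0,0,-0.0434],[0,0,-0.0434],[0,0,0],[0,0,0],[0,0,0]]}'
python3 - <<'E'
from h import *
import pickle
im=optics.get_image("wrist"); pickle.dump(im,open("w7.pkl","wb")); save(im,"w7c",(220,20,420,180),4)
c,s=np.cos(.208),np.sin(.208); q=[641.3,-33]
for L in[(-18,-46),(18,-46),(-18,-104),(18,-104)]:
    print(L,proj(im,[q[0]+c*L[0]-s*L[1],q[1]+s*L[0]+c*L[1],13]).round(1))
print(pose())
E
```

```text
clock: 18.88
eef_pos: [674.3, -191.2, 183.4]
tool_rot: [3.141, 0.001, 1.778]
force: [-0.7, 0.5, -2.4]
width: 59.3
gripper_force: 65.5
(-18, -46) [296.9  57.5]
(18, -46) [335.7  57.5]
(-18, -104) [298.  121.7]
(18, -104) [334.7 121.7]
(array([ 674.41636618, -191.22500053,  183.65186014]), array([3.14091664e+00, 8.81131759e-04, 1.77802815e+00]))
```

View pics/w7c.png

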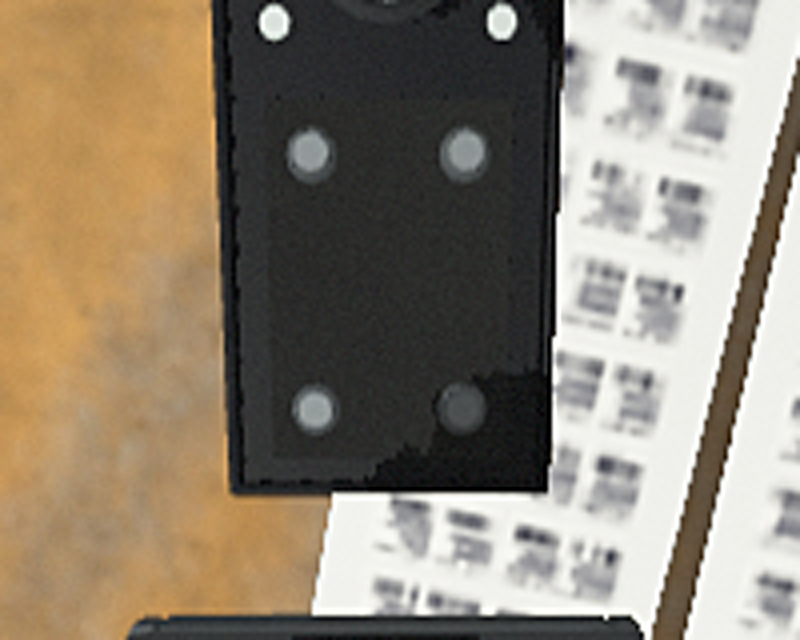

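Run:
```python
from h import *
import pickle
im=pickle.load(open("w7.pkl","rb"))
q=fitplace(im,np.array([(297.7,57.7),(336.2,57.7),(298.7,122.5),(335.7,121.9)]),[(-18,29),(18,29),(-18,-29),(18,-29)],np.array([657,-106,.208]),z=14)
X=np.array([-np.sin(.208),np.cos(.208)]);Y=np.array([np.cos(.208),np.sin(.208)])
t=q[:2]+0.25*X-0.3*Y; print(t)
plan(*t,70,1.7788,step=40)
```

```text
fit [ 657.56 -106.58] 0.2125 res px [-0.2  0.2  0.2 -0.1  0.1 -0.3 -0.1  0.1]
[ 657.21257452 -106.3977564 ]
now [ 674.4 -191.2  183.7] [3.1409e+00 9.0000e-04 1.7780e+00] total [0.867 0.005 1.136] rows 4 each [0.2166 0.0014 0.2839]
twist z total -0.0002 rows 1 each -0.0002
```

```bash
python3 -m jog '{"claw":[0,0,0,0,0,0,0],"xyz":[[0.217,0.001,0.284],[0.217,0.001,0.284],[0.217,0.001,0.284],[0.217,0.001,0.284],[0,0,0],[0,0,0],[0,0,0]],"twist":[[0,0,0],[0,0,0],[0,0,0],[0,0,0],[0,0,-0.0014],[0,0,0],[0,0,0]]}'
python3 - <<'E'
from h import *
plan(657.2,-106.4,25,1.783)
E
```

```text
clock: 19.8
eef_pos: [658.3, -108.7, 72.2]
tool_rot: [3.138, 0.004, 1.782]
force: [-0.2, -0.3, -2.3]
width: 59.3
gripper_force: 65.5
now [ 658.3 -108.7   72.2] [3.1378 0.0036 1.7815] total [ 0.026 -0.007  0.472] rows 2 each [ 0.0131 -0.0037  0.2358]
twist z total -0.0005 rows 1 each -0.0005
```

```bash
python3 -m jog '{"claw":[0,0,0,0,0],"xyz":[[0.018,-0.005,0.2],[0,0,0.2],[0,0,0.06],[0,0,0],[0,0,0]],"twist":[[0,0,0],[0,0,0],[0,0,0],[0,0,0],[0,0,0]]}'
python3 - <<'E'
from h import *
plan(657.2,-106.4,13,1.783); twist(1.783)
E
```

```text
clock: 20.42
eef_pos: [656.8, -105.1, 24.7]
tool_rot: [3.14, 0.002, 1.783]
force: [-0.6, 0.7, -2.9]
width: 59.1
gripper_force: 65.5
now [ 656.8 -105.1   24.7] [3.1396e+00 1.6000e-03 1.7832e+00] total [-0.013  0.001  0.117] rows 1 each [-0.0132  0.0012  0.1175]
twist z total 0.0001 rows 1 each 0.0001
twist vec [0.0006 0.0005 0.0001] rows 1
```

```bash
python3 -m jog '{"claw":[0,0,0,0],"xyz":[[-0.012,0.001,0.02],[0,0,0.03],[0,0,0.02],[0,0,0]],"twist":[[0,0,0],[0,0,0],[0,0,0],[0,0,0]]}';python3 -m jog '{"claw":[0,0,0,0],"xyz":[[0,0,0.02],[0,0,0.025],[0,0,0],[0,0,0]],"twist":[[0,0,0],[0,0,0],[0,0,0],[0,0,0]]}'
```

```text
clock: 20.92
eef_pos: [656.6, -105.8, 17.1]
tool_rot: [3.141, 0.001, 1.783]
force: [0.2, -0.8, -2.7]
width: 59.1
gripper_force: 65.6
clock: 21.42
eef_pos: [656.9, -105.9, 13.1]
tool_rot: [3.14, 0.001, 1.783]
force: [-0.1, -0.2, 0.7]
width: 59.0
gripper_force: 65.8
```

Seated height (13.1 = 5.1 + 8). Press a little, release, rise.

```bash
python3 -m jog '{"claw":[0,0],"xyz":[[0,0,0.01],[0,0,0]],"twist":[[0,0,0],[0,0,0]]}';python3 -m jog '{"claw":[1,1,1,1,1,1,1,1,1],"xyz":[[0,0,0],[0,0,0],[0,0,0],[0,0,-0.1],[0,0,-0.4],[0,0,-0.4],[0,0,-0.4],[0,0,-0.4],[0,0,0]],"twist":[[0,0,0],[0,0,0],[0,0,0],[0,0,0],[0,0,0],[0,0,0],[0,0,0],[0,0,0],[0,0,0]]}'
python3 - <<'E'
from h import *
plan(565,325,190);
E
```

```text
clock: 21.68
eef_pos: [656.8, -105.9, 13.1]
tool_rot: [3.14, 0.001, 1.783]
force: [-2.9, 0.9, 7.7]
width: 59.4
gripper_force: 66.2
clock: 22.8
eef_pos: [658.6, -107.0, 186.3]
tool_rot: [3.134, 0.004, 1.783]
force: [-0.4, 0.2, 0.2]
width: 85.4
gripper_force: 0.0
now [ 658.6 -107.   186.3] [3.1335 0.0043 1.7832] total [ 4.421e+00 -4.000e-03 -5.600e-02] rows 10 each [ 4.421e-01 -4.000e-04 -5.600e-03]
```

```bash
python3 -m jog '{"claw":[1,1,1,1,1,1,1,1,1,1,1,1],"xyz":[[0.44,0,-0.006],[0.44,0,-0.006],[0.44,0,-0.006],[0.44,0,-0.006],[0.44,0,-0.006],[0.44,0,-0.006],[0.44,0,-0.006],[0.44,0,-0.006],[0.44,0,-0.006],[0.44,0,-0.006],[0,0,0],[0,0,0]],"twist":[[0,0,0],[0,0,0],[0,0,0],[0,0,0],[0,0,0],[0,0,0],[0,0,0],[0,0,0],[0,0,0],[0,0,0],[0,0,0],[0,0,0]]}'
python3 -m jog '{"claw":[1,1,1,1,1],"xyz":[[0,0,0],[0,0,0],[0,0,0.3],[0,0,0],[0,0,0]],"twist":[[0,0,0.058],[0,0,0.0575],[0,0,0],[0,0,0],[0,0,0]]}'
python3 - <<'E'
from h import *
import pickle
im=optics.get_image("wrist"); pickle.dump(im,open("w8.pkl","wb")); save(im,"w8")
fitcase(im,"orange",(200,60,440,300),30,np.array([563,345,-.15]))
twist(np.pi/2-.15)
c,s=np.cos(-.15),np.sin(-.15)
for a in(-18,18):
  for b in(29,-29): print(proj(im,[563.2+c*a-s*b,345.4+s*a+c*b,36]).round(1))
E
```

```text
clock: 24.3
eef_pos: [563.4, 323.3, 187.0]
tool_rot: [3.141, 0.002, 1.783]
force: [0.8, -0.4, 0.2]
width: 85.3
gripper_force: 0.0
clock: 24.92
eef_pos: [564.5, 323.1, 158.2]
tool_rot: [3.139, 0.001, 1.419]
force: [-0.7, -0.3, 1.0]
width: 85.2
gripper_force: 0.0
orange [563.76 345.3 ] yaw -0.1724 cost px 242 area 6471.0
twist vec [ 0.001  -0.     -0.0005] rows 1
[288.5 132.5]
[290.2 199. ]
[331.5 132.4]
[330.7 198.9]
```

View pics/w8.png

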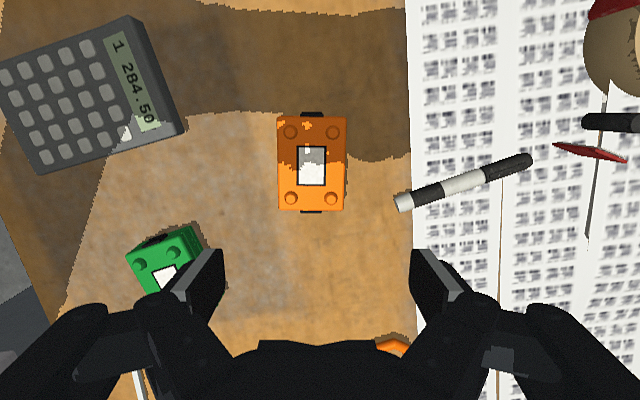

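Run:
```python
from h import *
import pickle
im=pickle.load(open("w8.pkl","rb"))
fitplace(im,np.array([(290.5,132),(333,132),(291,198),(331.5,198.3)]),[(-18,29),(18,29),(-18,-29),(18,-29)],np.array([563,345,-.15]),z=36)
plan(564,345.5,100,step=45)
```

```text
fit [564.36 345.78] -0.1614 res px [-0.3 -0.4  0.2  0.   0.1  0.2  0.1  0.3]
now [564.7 323.5 158.6] [ 3.1386e+00 -1.0000e-04  1.4193e+00] total [ 0.217 -0.042  0.586] rows 2 each [ 0.1083 -0.0209  0.293 ]
```

```bash
python3 -m jog '{"claw":[1,1,1,1,1,1],"xyz":[[0.218,-0.041,0],[0,0,0.35],[0,0,0.35],[0,0,0.2],[0,0,0],[0,0,0]],"twist":[[0,0,0.003],[0,0,0],[0,0,0],[0,0,0],[0,0,0],[0,0,0]]}'
python3 - <<'E'
from h import *
plan(564.1,345.7,2.5)
E
```

```text
clock: 25.72
eef_pos: [564.3, 346.4, 69.0]
tool_rot: [3.138, -0.001, 1.411]
force: [0.4, -0.6, 1.1]
width: 85.7
gripper_force: 0.0
now [564.3 346.4  69. ] [ 3.1378e+00 -7.0000e-04  1.4109e+00] total [-0.008 -0.003  0.665] rows 2 each [-0.004  -0.0016  0.3324]
```

```bash
python3 -m jog '{"claw":[1,1,1,1,1,0,0,0,0,0,0],"xyz":[[-0.005,-0.003,0.25],[0,0,0.22],[0,0,0.12],[0,0,0.07],[0,0,0],[0,0,0],[0,0,0],[0,0,0],[0,0,0],[0,0,0],[0,0,0]],"twist":[[0,0,0],[0,0,0],[0,0,0],[0,0,0],[0,0,0],[0,0,0],[0,0,0],[0,0,0],[0,0,0],[0,0,0],[0,0,0]]}'
python3 - <<'E'
from h import *
import pickle
im=optics.get_image("wrist"); pickle.dump(im,open("w9.pkl","wb")); save(im,"w9c",(200,120,440,360),2.5)
E
```

```text
clock: 27.1
eef_pos: [563.6, 346.1, 2.5]
tool_rot: [3.139, -0.001, 1.411]
force: [0.2, 0.6, 5.5]
width: 58.6
gripper_force: 65.6
```

View pics/w9c.png

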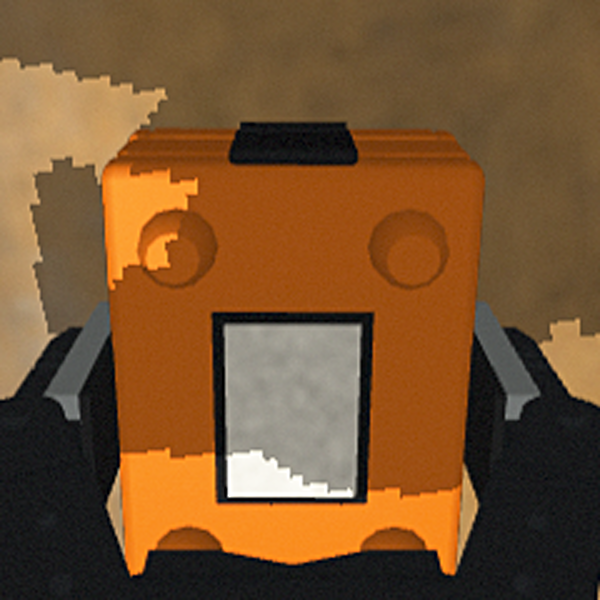

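```bash
python3 - <<'E'
from h import *
import pickle
im=pickle.load(open("w9.pkl","rb")); p,r=pose()
psi=r[2]; X=np.array([np.cos(psi),np.sin(psi)]);Y=np.array([np.sin(psi),-np.cos(psi)])
for u,v,z in[(268.8,224,36),(365.6,224,36),(271.2,219.2,30),(363.2,219.2,30)]:
    q=at(im,u,v,z)[:2]-p[:2]; print("tool x,y",(q@X).round(1),(q@Y).round(1))
E
python3 -m jog '{"claw":[0,0,0,0,0,0,0,0],"xyz":[[0,0,-0.1],[0,0,-0.3],[0,0,-0.4],[0,0,-0.4],[0,0,-0.4],[0,0,-0.2],[0,0,0],[0,0,0]],"twist":[[0,0,0],[0,0,0],[0,0,0],[0,0,0],[0,0,0],[0,0,0],[0,0,0],[0,0,0]]}'
python3 - <<'E'
from h import *
plan(657,-106.1,185,1.783)
E
```

```text
tool x,y 27.9 -17.6
tool x,y 27.9 18.9
tool x,y 27.7 -17.5
tool x,y 27.6 18.9
clock: 28.15
eef_pos: [561.3, 346.0, 179.5]
tool_rot: [-3.14, 0.002, 1.411]
force: [-0.7, -0.3, -2.6]
width: 59.2
gripper_force: 65.4
now [561.3 346.  179.5] [-3.1404e+00  1.9000e-03  1.4112e+00] total [-4.311  1.664 -0.049] rows 11 each [-0.3919  0.1513 -0.0044]
twist z total -0.1184 rows 3 each -0.0395
```

Run:
```python
from h import *
plan(674,-190,190,1.783)
```

```text
now [561.3 346.  179.5] [-3.1404e+00  1.9000e-03  1.4112e+00] total [-5.113  1.965 -0.097] rows 13 each [-0.3933  0.1511 -0.0075]
twist z total -0.1184 rows 3 each -0.0395
```

```bash
python3 -m jog '{"claw":[0,0,0,0,0,0,0,0,0,0,0,0],"xyz":[[-0.43,0.164,-0.008],[-0.43,0.164,-0.008],[-0.43,0.164,-0.008],[-0.43,0.164,-0.008],[-0.43,0.164,-0.008],[-0.43,0.164,-0.008],[-0.43,0.164,-0.008],[-0.43,0.164,-0.008],[-0.43,0.164,-0.008],[-0.43,0.164,-0.008],[-0.43,0.164,-0.008],[-0.38,0.164,-0.008]],"twist":[[0,0,0],[0,0,0],[0,0,0],[0,0,0],[0,0,0],[0,0,0],[0,0,0],[0,0,0],[0,0,0],[0,0,0],[0,0,0],[0,0,0]]}'
python3 -m jog '{"claw":[0,0,0,0,0,0],"xyz":[[0,0,0],[0,0,0],[0,0,0],[0,0,0],[0,0,0],[0,0,0]],"twist":[[0,0,-0.0395],[0,0,-0.0395],[0,0,-0.0395],[0,0,0],[0,0,0],[0,0,0]]}'
python3 - <<'E'
from h import *
import pickle
im=optics.get_image("wrist"); pickle.dump(im,open("w10.pkl","wb")); save(im,"w10c",(220,0,420,200),3)
c,s=np.cos(.212),np.sin(.212); q=[657.2,-106.4]
for L in[(-18,29),(18,29),(-18,-29),(18,-29)]:
    print(L,proj(im,[q[0]+c*L[0]-s*L[1],q[1]+s*L[0]+c*L[1],60]).round(1))
print(pose())
E
```

```text
clock: 29.65
eef_pos: [674.6, -191.2, 189.2]
tool_rot: [-3.14, 0.0, 1.41]
force: [0.9, 0.5, -1.9]
width: 58.9
gripper_force: 65.3
clock: 30.4
eef_pos: [675.3, -189.6, 191.0]
tool_rot: [3.141, 0.001, 1.782]
force: [-0.3, 1.3, -2.5]
width: 58.9
gripper_force: 65.4
(-18, 29) [293.4  51.7]
(18, 29) [337.9  51.7]
(-18, -29) [294.8 125.2]
(18, -29) [336.7 125.2]
(array([ 675.40772581, -189.61904455,  191.15869594]), array([3.14090222e+00, 9.04354683e-04, 1.78259363e+00]))
```

View pics/w10c.png

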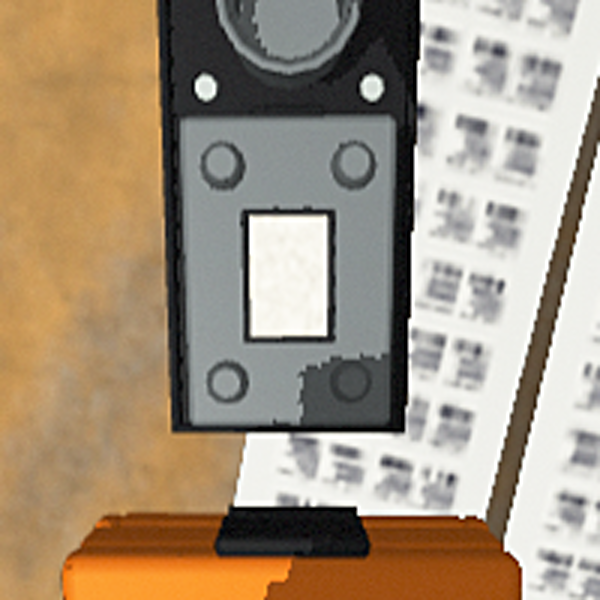

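Run:
```python
from h import *
import pickle
im=pickle.load(open("w10.pkl","rb"))
q=fitplace(im,np.array([(294.7,54),(338.3,54),(296.3,127.3),(337.3,127.3)]),[(-18,29),(18,29),(-18,-29),(18,-29)],np.array([657,-106,.208]),z=60)
X=np.array([-np.sin(.212),np.cos(.212)]);Y=np.array([np.cos(.212),np.sin(.212)])
t=q[:2]+1.2*X-0.7*Y; print(t)
plan(*t,110,1.783,step=40)
```

```text
fit [ 658.34 -107.94] 0.2149 res px [-0.4  0.1  0.5 -0.1 -0.4  0.1  0.3 -0.1]
[ 657.40450314 -106.91146532]
now [ 675.4 -189.6  191.2] [3.1409e+00 9.0000e-04 1.7826e+00] total [ 0.847 -0.003  0.811] rows 3 each [ 0.2824 -0.0009  0.2703]
twist z total -0.0001 rows 1 each -0.0001
```

```bash
python3 -m jog '{"claw":[0,0,0,0,0,0,0],"xyz":[[0.282,0,0.27],[0.282,0,0.27],[0.282,0,0.27],[0,0,0.15],[0,0,0.15],[0,0,0],[0,0,0]],"twist":[[0,0,0],[0,0,0],[0,0,0],[0,0,0],[0,0,0],[0,0,0],[0,0,0]]}'
python3 - <<'E'
from h import *
plan(657.4,-106.9,68,1.783)
E
```

```text
clock: 31.32
eef_pos: [658.4, -108.7, 81.3]
tool_rot: [3.139, 0.002, 1.782]
force: [0.6, -0.6, -2.6]
width: 58.9
gripper_force: 65.4
now [ 658.4 -108.7   81.3] [3.1392e+00 2.4000e-03 1.7818e+00] total [ 0.02  -0.006  0.133] rows 1 each [ 0.0202 -0.006   0.1325]
twist z total -0.0004 rows 1 each -0.0004
```

```bash
python3 -m jog '{"claw":[0,0,0,0],"xyz":[[0.013,-0.005,0.07],[0,0,0.06],[0,0,0],[0,0,0]],"twist":[[0,0,0],[0,0,0],[0,0,0],[0,0,0]]}'
python3 - <<'E'
from h import *
plan(657.4,-106.9,57,1.783)
E
```

```text
clock: 31.82
eef_pos: [657.1, -106.0, 67.5]
tool_rot: [3.14, 0.001, 1.783]
force: [0.5, -0.3, -1.9]
width: 59.1
gripper_force: 65.5
now [ 657.1 -106.    67.5] [3.1403e+00 1.1000e-03 1.7834e+00] total [-0.009  0.001  0.105] rows 1 each [-0.0088  0.0007  0.1046]
twist z total 0.0001 rows 1 each 0.0001
```

```bash
python3 -m jog '{"claw":[0,0,0,0],"xyz":[[-0.009,0.001,0.02],[0,0,0.03],[0,0,0.02],[0,0,0]],"twist":[[0,0,0],[0,0,0],[0,0,0],[0,0,0]]}';python3 -m jog '{"claw":[0,0,0,0],"xyz":[[0,0,0.02],[0,0,0.02],[0,0,0],[0,0,0]],"twist":[[0,0,0],[0,0,0],[0,0,0],[0,0,0]]}'
```

```text
clock: 32.33
eef_pos: [657.2, -106.8, 60.2]
tool_rot: [3.141, 0.001, 1.783]
force: [-0.1, -0.8, -1.6]
width: 58.5
gripper_force: 65.5
clock: 32.83
eef_pos: [657.4, -106.8, 56.5]
tool_rot: [3.14, 0.001, 1.783]
force: [0.4, 0.2, -1.1]
width: 58.8
gripper_force: 65.5
```

Reached the seated height (56.5); press, release, rise.

```bash
python3 -m jog '{"claw":[0,0],"xyz":[[0,0,0.012],[0,0,0]],"twist":[[0,0,0],[0,0,0]]}';python3 -m jog '{"claw":[1,1,1,1,1,1,1,1,1],"xyz":[[0,0,0],[0,0,0],[0,0,0],[0,0,-0.1],[0,0,-0.4],[0,0,-0.4],[0,0,-0.4],[0,0,0],[0,0,0]],"twist":[[0,0,0],[0,0,0],[0,0,0],[0,0,0],[0,0,0],[0,0,0],[0,0,0],[0,0,0],[0,0,0]]}'
python3 - <<'E'
from h import *
plan(408,230,165);
E
```

```text
clock: 33.08
eef_pos: [657.5, -106.8, 56.5]
tool_rot: [3.14, 0.001, 1.783]
force: [-2.3, 1.2, 5.9]
width: 58.7
gripper_force: 66.4
clock: 34.2
eef_pos: [656.9, -106.4, 185.2]
tool_rot: [3.14, 0.0, 1.783]
force: [-0.1, 0.6, 0.2]
width: 85.3
gripper_force: 0.0
now [ 656.9 -106.4  185.2] [3.1404e+00 4.0000e-04 1.7834e+00] total [ 3.814 -1.724  0.199] rows 10 each [ 0.3814 -0.1724  0.0199]
```

```bash
python3 -m jog '{"claw":[1,1,1,1,1,1,1,1,1,1,1,1],"xyz":[[0.38,-0.17,0.02],[0.38,-0.17,0.02],[0.38,-0.17,0.02],[0.38,-0.17,0.02],[0.38,-0.17,0.02],[0.38,-0.17,0.02],[0.38,-0.17,0.02],[0.38,-0.17,0.02],[0.38,-0.17,0.02],[0.38,-0.17,0.02],[0,0,0],[0,0,0]],"twist":[[0,0,0],[0,0,0],[0,0,0],[0,0,0],[0,0,0],[0,0,0],[0,0,0],[0,0,0],[0,0,0],[0,0,0],[0,0,0],[0,0,0]]}'
python3 - <<'E'
from h import *
import pickle
im=optics.get_image("wrist"); pickle.dump(im,open("w11.pkl","wb")); save(im,"w11c",(220,60,460,260),3)
fitcase(im,"green",(200,60,440,300),30,np.array([408,250,.19]))
print(pose())
E
```

```text
clock: 35.7
eef_pos: [410.9, 228.2, 164.2]
tool_rot: [3.141, 0.002, 1.783]
force: [0.0, -0.2, 0.2]
width: 85.3
gripper_force: 0.0
green [409.99 251.54] yaw 0.2013 cost px 261 area 6212.0
(array([411.3370642 , 227.79627889, 164.42351972]), array([3.14035380e+00, 2.16107549e-03, 1.78208864e+00]))
```

View pics/w11c.png

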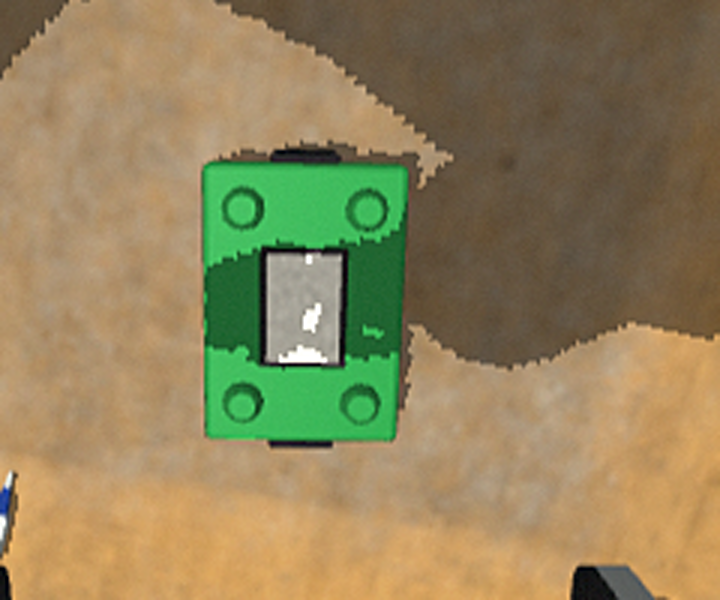

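Run:
```python
from h import *
import pickle
im=pickle.load(open("w11.pkl","rb"))
q=fitplace(im,np.array([(301,129),(342.7,129.3),(301,194.3),(340,194.7)]),[(-18,29),(18,29),(-18,-29),(18,-29)],np.array([408,251,.2]),z=36)
plan(410,252,164.4,1.5708+.197); twist(1.5708+.197)
```

```text
fit [410.27 252.55] 0.1986 res px [-0.3 -0.2  0.2  0.1 -0.3  0.   0.5  0.2]
now [411.3 227.8 164.4] [3.1404e+00 2.2000e-03 1.7821e+00] total [ 0.239  0.038 -0.   ] rows 1 each [ 2.395e-01  3.770e-02 -2.000e-04]
twist z total 0.0045 rows 1 each 0.0045
twist vec [0.0004 0.0007 0.0045] rows 1
```

```bash
python3 -m jog '{"claw":[1,1,1,1,1,1],"xyz":[[0.242,0.038,0],[0,0,0.35],[0,0,0.35],[0,0,0.25],[0,0,0],[0,0,0]],"twist":[[0,0,0.0045],[0,0,0],[0,0,0],[0,0,0],[0,0,0],[0,0,0]]}'
python3 - <<'E'
from h import *
plan(410,252.4,2.5); twist(1.5708+.198)
E
```

```text
clock: 36.5
eef_pos: [410.8, 252.4, 70.4]
tool_rot: [3.139, 0.001, 1.767]
force: [-0.7, 0.2, 0.5]
width: 85.1
gripper_force: 0.0
now [410.8 252.4  70.4] [3.1390e+00 1.2000e-03 1.7673e+00] total [ 0.002 -0.01   0.679] rows 2 each [ 0.001  -0.0048  0.3393]
twist vec [ 0.0008  0.0004 -0.0005] rows 1
```

```bash
python3 -m jog '{"claw":[1,1,1,1,1,0,0,0,0,0,0],"xyz":[[0,-0.007,0.25],[0,0,0.22],[0,0,0.12],[0,0,0.085],[0,0,0],[0,0,0],[0,0,0],[0,0,0],[0,0,0],[0,0,0],[0,0,0]],"twist":[[0,0,0],[0,0,0],[0,0,0],[0,0,0],[0,0,0],[0,0,0],[0,0,0],[0,0,0],[0,0,0],[0,0,0],[0,0,0]]}'
python3 - <<'E'
from h import *
import pickle
im=optics.get_image("wrist"); pickle.dump(im,open("w12.pkl","wb")); save(im,"w12c",(200,120,440,360),2.5)
E
```

```text
clock: 37.88
eef_pos: [409.5, 253.2, 3.1]
tool_rot: [3.139, 0.0, 1.769]
force: [-0.9, -0.2, 7.1]
width: 58.9
gripper_force: 64.1
```

View pics/w12c.png

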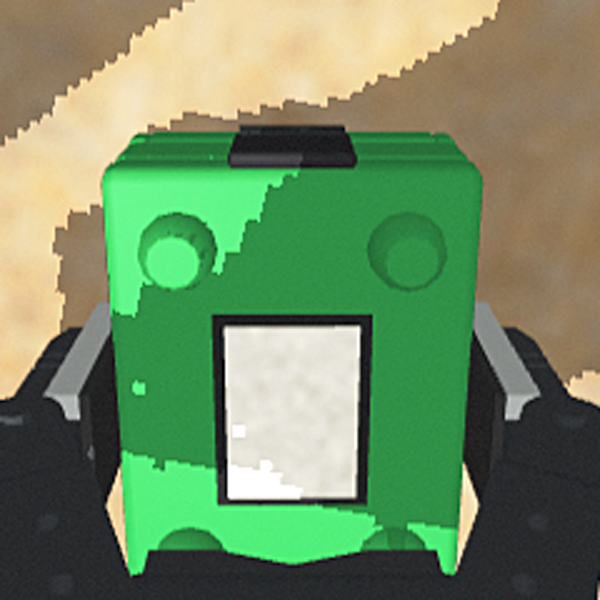

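```bash
python3 -m jog '{"claw":[0,0,0,0,0,0,0,0],"xyz":[[0,0,-0.1],[0,0,-0.3],[0,0,-0.4],[0,0,-0.4],[0,0,-0.4],[0,0,-0.3],[0,0,0],[0,0,0]],"twist":[[0,0,0],[0,0,0],[0,0,0],[0,0,0],[0,0,0],[0,0,0],[0,0,0],[0,0,0]]}'
python3 - <<'E'
from h import *
plan(643.5,-43,190,1.783)
E
```

```text
clock: 38.92
eef_pos: [407.7, 253.1, 191.5]
tool_rot: [-3.141, 0.001, 1.77]
force: [-0.2, -0.0, -2.7]
width: 58.8
gripper_force: 65.6
now [407.7 253.1 191.5] [-3.1412e+00  1.1000e-03  1.7696e+00] total [-3.369  1.727  0.018] rows 9 each [-0.3743  0.1918  0.002 ]
twist z total -0.0043 rows 1 each -0.0043
```

```bash
python3 -m jog '{"claw":[0,0,0,0,0,0,0,0,0,0,0,0],"xyz":[[-0.374,0.192,0],[-0.374,0.192,0],[-0.374,0.192,0],[-0.374,0.192,0],[-0.374,0.192,0],[-0.374,0.192,0],[-0.374,0.192,0],[-0.374,0.192,0],[-0.374,0.192,0],[0,0,0],[0,0,0],[0,0,0]],"twist":[[0,0,0],[0,0,0],[0,0,0],[0,0,0],[0,0,0],[0,0,0],[0,0,0],[0,0,0],[0,0,0],[0,0,-0.0043],[0,0,0],[0,0,0]]}'
python3 - <<'E'
from h import *
import pickle
im=optics.get_image("wrist"); pickle.dump(im,open("w13.pkl","wb"))
print(pose())
x=fitcase(im,"blue",(220,10,420,165),46,np.array([626,40,.21]),8)
def card(im,box,z):
    c=np.ascontiguousarray(im["color"]);l,t,r,b=box;hsv=cv2.cvtColor(c,cv2.COLOR_RGB2HSV)[t:b,l:r]
    m=((hsv[:,:,1]<60)&(hsv[:,:,2]>110)).astype(np.uint8);n,_,st,ce=cv2.connectedComponentsWithStats(m);i=1+np.argmax(st[1:,4]);s=st[i]
    u,v=l+s[0]+(s[2]-1)/2,t+s[1]+(s[3]-1)/2;print("card",st[i],u,v,at(im,u,v,z).round(1))
# where the lid should be, to choose the box
u,v=proj(im,[626,39.5,54]);print(u,v); card(im,(int(u)-28,int(v)-34,int(u)+28,int(v)+34),54)
im=pickle.load(open("w10.pkl","rb")); fitcase(im,"grey",(275,36,356,146),46,np.array([657,-106,.21]),8);card(im,(297,66,336,118),54)
im=pickle.load(open("w13.pkl","rb"))
g=cv2.cvtColor(np.ascontiguousarray(im["color"]),cv2.COLOR_RGB2GRAY)
h=cv2.HoughCircles(cv2.resize(g[10:170,220:420],None,fx=4,fy=4,interpolation=cv2.INTER_CUBIC),cv2.HOUGH_GRADIENT,1,80,param1=60,param2=14,minRadius=14,maxRadius=34)
print((h[0,:12]/4+[220,10,0]).round(1) if h is not None else None)
q=[626.5,39]
c,s=np.cos(.212),np.sin(.212)
for L in[(-18,29),(18,29),(-18,-29),(18,-29)]:
    print(L,proj(im,[q[0]+c*L[0]-s*L[1],q[1]+s*L[0]+c*L[1],60]).round(1))
E
```

```text
clock: 40.42
eef_pos: [643.6, -41.1, 191.7]
tool_rot: [-3.141, -0.001, 1.784]
force: [0.3, 0.5, -2.2]
width: 58.6
gripper_force: 65.7
(array([643.86879695, -41.20028453, 192.06732033]), array([ 3.14146346e+00, -3.56675173e-04,  1.78418452e+00]))
blue [625.93  38.5 ] yaw 0.2067 cost px 155 area 7329.0
315.9584136499404 93.54989129976202
card [  16   15   27   41 1068] 316.0 94.0 [626.1  39.1  54. ]
grey [ 634.65 -111.78] yaw 0.3736 cost px 5522 area 2057.0
card [   6    5   27   42 1066] 316.0 91.5 [ 657.7 -107.5   54. ]
[[295.1 129.4   7.2]
 [294.6  57.9   7.5]
 [337.6  58.9   7.5]
 [372.9  62.9   7.5]
 [398.9 145.4   6.7]
 [361.1 109.6   5.6]
 [288.9  34.6   7. ]
 [403.9 122.9   7.8]
 [360.9 157.4   7.5]
 [362.1  88.9   6.7]
 [369.4 135.1   4.8]
 [403.1  72.6   6.3]]
(-18, 29) [294.3  56.4]
(18, 29) [338.5  56.5]
(-18, -29) [295.6 129.2]
(18, -29) [337.2 129.3]
```

Run:
```python
from h import *
plan(625.5,40.1,110,1.783)
```

```text
now [643.9 -41.2 192.1] [ 3.1415e+00 -4.0000e-04  1.7842e+00] total [ 0.833 -0.007  0.821] rows 3 each [ 0.2777 -0.0025  0.2737]
twist z total 0.0004 rows 1 each 0.0004
```

```bash
python3 -m jog '{"claw":[0,0,0,0,0,0,0],"xyz":[[0.278,-0.002,0.273],[0.278,-0.002,0.273],[0.278,-0.002,0.273],[0,0,0.15],[0,0,0.15],[0,0,0],[0,0,0]],"twist":[[0,0,0],[0,0,0],[0,0,0],[0,0,0],[0,0,0],[0,0,0],[0,0,0]]}'
python3 - <<'E'
from h import *
plan(625.5,40.1,69,1.783)
E
```

```text
clock: 41.35
eef_pos: [627.3, 37.4, 81.5]
tool_rot: [3.139, 0.002, 1.781]
force: [-0.1, -0.5, -2.1]
width: 58.8
gripper_force: 65.6
now [627.3  37.4  81.5] [3.1390e+00 1.8000e-03 1.7813e+00] total [ 0.031 -0.012  0.125] rows 1 each [ 0.0307 -0.0119  0.125 ]
twist z total -0.0005 rows 1 each -0.0005
```

```bash
python3 -m jog '{"claw":[0,0,0,0],"xyz":[[0.022,-0.01,0.065],[0,0,0.06],[0,0,0],[0,0,0]],"twist":[[0,0,0],[0,0,0],[0,0,0],[0,0,0]]}'
python3 - <<'E'
from h import *
plan(625.5,40.1,57.5,1.783)
E
```

```text
clock: 41.85
eef_pos: [625.2, 40.4, 68.2]
tool_rot: [3.14, 0.001, 1.783]
force: [0.2, -0.7, -2.6]
width: 58.2
gripper_force: 65.7
now [625.2  40.4  68.2] [3.1403e+00 1.1000e-03 1.7827e+00] total [-0.003  0.002  0.107] rows 1 each [-0.0031  0.0023  0.1073]
twist z total -0.0001 rows 1 each -0.0001
```

```bash
python3 -m jog '{"claw":[0,0,0,0],"xyz":[[-0.003,0.002,0.02],[0,0,0.03],[0,0,0.02],[0,0,0]],"twist":[[0,0,0],[0,0,0],[0,0,0],[0,0,0]]}';python3 -m jog '{"claw":[0,0,0,0],"xyz":[[0,0,0.02],[0,0,0.02],[0,0,0],[0,0,0]],"twist":[[0,0,0],[0,0,0],[0,0,0],[0,0,0]]}'
```

```text
clock: 42.35
eef_pos: [625.2, 40.2, 60.9]
tool_rot: [3.141, 0.001, 1.783]
force: [-0.2, -0.2, -3.1]
width: 58.9
gripper_force: 65.7
clock: 42.85
eef_pos: [625.5, 40.2, 57.3]
tool_rot: [3.14, 0.001, 1.783]
force: [0.5, 1.3, -2.2]
width: 58.7
gripper_force: 65.7
```

```bash
python3 -m jog '{"claw":[0,0],"xyz":[[0,0,0.013],[0,0,0]],"twist":[[0,0,0],[0,0,0]]}';python3 -m jog '{"claw":[1,1,1,1,1,1,1,1,1],"xyz":[[0,0,0],[0,0,0],[0,0,0],[0,0,-0.1],[0,0,-0.4],[0,0,-0.4],[0,0,-0.4],[0,0,0],[0,0,0]],"twist":[[0,0,0],[0,0,0],[0,0,0],[0,0,0],[0,0,0],[0,0,0],[0,0,0],[0,0,0],[0,0,0]]}'
python3 - <<'E'
from h import *
import pickle
im=optics.get_image("scene"); pickle.dump(im,open("s1.pkl","wb"))
for l in ["glue_stick","orange_case","green_case"]: print(l,[(np.round(b["rect"]).astype(int).tolist(),round(b["score"],2)) for b in optics.boxes_of("scene",l)])
plan(420,-100,200,1.47)
E
```

```text
clock: 43.1
eef_pos: [625.5, 40.2, 57.2]
tool_rot: [3.14, 0.0, 1.783]
force: [-3.2, 0.4, 7.9]
width: 58.6
gripper_force: 66.7
clock: 44.22
eef_pos: [624.9, 40.6, 185.9]
tool_rot: [3.141, 0.0, 1.783]
force: [-0.4, 0.3, -0.2]
width: 85.8
gripper_force: 0.0
glue_stick [([399, 170, 18, 37], 0.56), ([379, 161, 17, 36], 0.56), ([306, 164, 32, 23], 0.18)]
orange_case [([307, 148, 33, 22], 0.6)]
green_case [([268, 167, 45, 30], 0.59)]
now [624.6  40.4 184.8] [-3.1409e+00  7.0000e-04  1.7826e+00] total [-0.943 -2.295 -0.149] rows 6 each [-0.1571 -0.3825 -0.0249]
twist z total 0.0995 rows 2 each 0.0497
```

```bash
python3 -m jog '{"claw":[1,1,1,1,1,1,1,1,1],"xyz":[[-0.155,-0.38,-0.02],[-0.155,-0.38,-0.02],[-0.155,-0.38,-0.02],[-0.155,-0.38,-0.02],[-0.155,-0.38,-0.02],[-0.155,-0.38,-0.02],[0,0,0],[0,0,0],[0,0,0]],"twist":[[0,0,0],[0,0,0],[0,0,0],[0,0,0],[0,0,0],[0,0,0],[0,0,0],[0,0,0],[0,0,0]]}'
cat >> h.py <<'E'
def fitcap(im,box,x0,zt=96,hc0=30):
    hsv=cv2.cvtColor(np.ascontiguousarray(im["color"]),cv2.COLOR_RGB2HSV); m=(cv2.inRange(hsv,np.array((0,130,40)),np.array((5,255,255)))|cv2.inRange(hsv,np.array((172,130,40)),np.array((180,255,255))))
    k=np.zeros_like(m); l,t,r,b=box; k[t:b,l:r]=m[t:b,l:r]; c=cv2.findContours(k,cv2.RETR_EXTERNAL,cv2.CHAIN_APPROX_NONE)[0]
    c=max(c,key=cv2.contourArea); o=np.zeros_like(m); cv2.drawContours(o,[c],-1,1,-1); A=np.linspace(0,2*np.pi,40)
    def draw(q):
        P=[proj(im,[q[0]+13.5*np.cos(a),q[1]+13.5*np.sin(a),z]) for a in A for z in(zt,zt-q[2])]
        d=np.zeros(m.shape,np.uint8); cv2.fillConvexPoly(d,np.round(cv2.convexHull(np.array(P,np.float32))*16).astype(np.int32),255,cv2.LINE_AA,4); return d/255.
    f=lambda q:np.abs(draw(q)-o)[t:b,l:r].sum()
    x0=np.array([*x0,hc0],float); S=np.array([x0,x0+[8,0,0],x0+[0,8,0],x0+[0,0,8]]); r=minimize(f,x0,method="Nelder-Mead",options=dict(initial_simplex=S,xatol=.05,fatol=.5))
    print("cap",r.x.round(1),"cost",round(r.fun),"area",o.sum(),"bbox",cv2.boundingRect(c)); return r.x
E
python3 - <<'E'
from h import *
import pickle
im=optics.get_image("wrist"); pickle.dump(im,open("w14.pkl","wb")); print(pose()[0])
for xy in[(415,-85),(432,-158),(488,-162)]: print(xy,proj(im,[*xy,96]).round(),proj(im,[*xy,0]).round())
print([np.round(b["rect"]).tolist()+[b["score"]] for b in optics.boxes_of("wrist","glue_stick")])
for f,pts in(("w4",[(293.75,166.75),(343,165)]),("w7",[(288.5,25.5),(345.25,25.5)])):
    i=pickle.load(open(f+".pkl","rb")); print(f,[at(i,u,v,12).round(1).tolist()[:2] for u,v in pts])
E
```

```text
clock: 45.55
eef_pos: [422.8, -98.1, 197.5]
tool_rot: [3.14, 0.001, 1.784]
force: [-0.9, 0.4, -0.8]
width: 85.5
gripper_force: 0.0
[422.66652726 -98.04854691 197.45648295]
(415, -85) [310. 180.] [312. 161.]
(432, -158) [312. 264.] [313. 225.]
(488, -162) [373. 280.] [358. 237.]
[[293.0, 214.0, 32.0, 66.0, 0.97], [295.0, 152.0, 35.0, 46.0, 0.8], [348.0, 230.0, 40.0, 68.0, 0.75]]
w4 [[612.9, -20.2], [663.4, -9.9]]
w7 [[620.5, -56.8], [671.0, -46.2]]
```

Run:
```python
from h import *
import pickle
im=pickle.load(open("w14.pkl","rb"))
x=fitcap(im,(285,140,340,208),(415,-85)); fitcap(im,(285,208,335,290),(432,-158)); fitcap(im,(340,220,400,310),(488,-162))
plan(x[0],x[1],150,1.783)
```

```text
cap [416.3 -84.5  14.3] cost 75 area 959 bbox (296, 160, 32, 37)
cap [ 431.2 -158.1   25.3] cost 70 area 1038 bbox (296, 238, 30, 42)
cap [ 489.7 -162.1   25. ] cost 76 area 1052 bbox (356, 254, 34, 41)
now [422.5 -98.1 197.5] [3.1406e+00 1.3000e-03 1.7842e+00] total [ 0.147 -0.032  0.474] rows 2 each [ 0.0733 -0.0161  0.2372]
twist z total 0.0004 rows 1 each 0.0004
```

```bash
python3 -m jog '{"claw":[1,1,1,1,1,1,1],"xyz":[[0.143,-0.032,0.15],[0,0,0.35],[0,0,0.35],[0,0,0.35],[0,0,0.32],[0,0,0],[0,0,0]],"twist":[[0,0,0],[0,0,0],[0,0,0],[0,0,0],[0,0,0],[0,0,0],[0,0,0]]}'
python3 - <<'E'
from h import *
plan(416.3,-85,45); twist(1.783)
E
```

```text
clock: 46.52
eef_pos: [416.5, -85.7, 46.3]
tool_rot: [3.14, 0.002, 1.783]
force: [-0.2, -1.0, 0.7]
width: 85.1
gripper_force: 0.0
now [416.5 -85.7  46.3] [3.1397e+00 1.5000e-03 1.7826e+00] total [ 0.007 -0.     0.013] rows 1 each [ 0.0067 -0.0001  0.0126]
twist vec [ 0.0006  0.0005 -0.0001] rows 1
```

```bash
python3 -m jog '{"claw":[0,0,0,0,0,0,0,0,0],"xyz":[[0,0,0],[0,0,0],[0,0,0],[0,0,0],[0,0,0],[0,0,0],[0,0,0],[0,0,0],[0,0,0]],"twist":[[0,0,0],[0,0,0],[0,0,0],[0,0,0],[0,0,0],[0,0,0],[0,0,0],[0,0,0],[0,0,0]]}'
python3 - <<'E'
from h import *
import pickle
im=optics.get_image("wrist"); pickle.dump(im,open("w15.pkl","wb")); p,r=pose(); print(p)
u=proj(im,[416.5,-85,96]).round(); print(u)
x=fitcap(im,(int(u[0])-60,max(0,int(u[1])-70),int(u[0])+60,min(399,int(u[1])+60)),(416.5,-85))
psi=r[2]; X=np.array([np.cos(psi),np.sin(psi)]);Y=np.array([np.sin(psi),-np.cos(psi)]); d=x[:2]-p[:2]; print("tool",d@X,d@Y)
E
```

```text
clock: 47.65
eef_pos: [416.1, -85.3, 46.2]
tool_rot: [3.139, 0.001, 1.783]
force: [-1.3, 1.2, 6.6]
width: 25.8
gripper_force: 58.4
[416.0905311  -85.33172487  46.19719111]
[317. 314.]
cap [416.3 -84.4  26.9] cost 268 area 6078 bbox (279, 244, 76, 102)
tool 0.8341905078117248 0.4429180760127117
```

```bash
python3 -m jog '{"claw":[0,0,0,0,0,0,0,0],"xyz":[[0,0,-0.1],[0,0,-0.3],[0,0,-0.4],[0,0,-0.4],[0,0,-0.4],[0,0,0],[0,0,0],[0,0,0]],"twist":[[0,0,0],[0,0,0],[0,0,0],[0,0,0],[0,0,0],[0,0,0],[0,0,0],[0,0,0]]}'
python3 - <<'E'
from h import *
plan(654.4,-92,205,1.783)
E
```

```text
clock: 48.7
eef_pos: [414.9, -84.9, 204.7]
tool_rot: [-3.141, 0.0, 1.783]
force: [-0.2, -0.1, -1.2]
width: 26.4
gripper_force: 58.9
now [414.9 -84.9 204.7] [-3.1407e+00  2.0000e-04  1.7826e+00] total [-0.572  2.327 -0.005] rows 6 each [-0.0954  0.3878 -0.0008]
twist z total -0.0001 rows 1 each -0.0001
```

```bash
python3 -m jog '{"claw":[0,0,0,0,0,0,0,0,0,0],"xyz":[[-0.095,0.388,0],[-0.095,0.388,0],[-0.095,0.388,0],[-0.095,0.388,0],[-0.095,0.388,0],[-0.095,0.388,0],[0,0,0],[0,0,0],[0,0,0],[0,0,0]],"twist":[[0,0,0],[0,0,0],[0,0,0],[0,0,0],[0,0,0],[0,0,0],[0,0,0],[0,0,0],[0,0,0],[0,0,0]]}'
python3 - <<'E'
from h import *
import pickle
im=optics.get_image("wrist"); pickle.dump(im,open("w16.pkl","wb")); p,r=pose(); print(p,r)
u=proj(im,[641.8,-33.2,38]); print("well pred",u.round(1),"radius px",np.linalg.norm(proj(im,[641.8+15.5,-33.2,38])-u).round(1))
cu,cv=map(int,u); w=45; g=cv2.cvtColor(np.ascontiguousarray(im["color"]),cv2.COLOR_RGB2GRAY)[max(0,cv-w):cv+w,cu-w:cu+w]
h=cv2.HoughCircles(cv2.resize(g,None,fx=4,fy=4,interpolation=cv2.INTER_CUBIC),cv2.HOUGH_GRADIENT,1,8,param1=80,param2=22,minRadius=45,maxRadius=130)
if h is not None:
    for a,b,c in h[0,:8]:
        U,V=cu-w+a/4,max(0,cv-w)+b/4; print((U,V),"r",c/4,at(im,U,V,38).round(1))
for col,box in(("green",(200,0,440,150)),("orange",(200,100,440,300))): print(col,cv2.boundingRect(mask(im,col,box)))
for q,z in(((626,39.5),84),((657.8,-107),84)):
    c,s=np.cos(.212),np.sin(.212); print([proj(im,[q[0]+c*a-s*b,q[1]+s*a+c*b,z]).round().tolist() for a,b in((-30,42),(30,42),(-30,-42),(30,-42))])
E
```

```text
clock: 49.95
eef_pos: [654.7, -92.0, 206.2]
tool_rot: [3.14, 0.0, 1.782]
force: [-0.7, -0.3, -0.8]
width: 26.0
gripper_force: 59.1
[654.87475894 -91.87738601 206.31964083] [3.14013354e+00 5.56218436e-04 1.78240875e+00]
well pred [315.7 119.2] radius px 15.9
(np.float32(315.875), np.float32(118.625)) r 14.575 [641.9 -32.6  38. ]
(np.float32(315.875), np.float32(120.625)) r 20.675 [642.3 -34.5  38. ]
(np.float32(322.625), np.float32(110.875)) r 30.15 [646.7 -24.2  38. ]
(np.float32(318.125), np.float32(119.125)) r 23.425 [644.1 -32.6  38. ]
(np.float32(314.125), np.float32(119.625)) r 20.875 [640.4 -33.9  38. ]
(np.float32(320.625), np.float32(110.625)) r 31.25 [644.8 -24.3  38. ]
(np.float32(316.625), np.float32(122.625)) r 18.825 [643.4 -36.2  38. ]
(np.float32(323.625), np.float32(112.625)) r 31.525 [648.  -25.5  38. ]
green (276, 0, 80, 83)
orange (282, 157, 69, 93)
[[274.0, -44.0], [356.0, -44.0], [278.0, 79.0], [353.0, 79.0]]
[[281.0, 161.0], [351.0, 161.0], [284.0, 251.0], [348.0, 251.0]]
```

Run:
```python
from h import *
plan(641.6,-34.2,206,1.783)
```

```text
now [654.9 -91.9 206.3] [3.1401e+00 6.0000e-04 1.7824e+00] total [ 0.592 -0.009  0.003] rows 2 each [ 0.2959 -0.0043  0.0014]
twist z total -0.0002 rows 1 each -0.0002
```

```bash
python3 -m jog '{"claw":[0,0,0,0,0,0,0,0],"xyz":[[0.296,-0.004,0],[0.296,-0.004,0],[0,0,0.35],[0,0,0.35],[0,0,0.3],[0,0,0.1],[0,0,0],[0,0,0]],"twist":[[0,0,0],[0,0,0],[0,0,0],[0,0,0],[0,0,0],[0,0,0],[0,0,0],[0,0,0]]}'
python3 - <<'E'
from h import *
plan(641.6,-34.2,88,1.783); twist(1.783)
E
```

```text
clock: 51.0
eef_pos: [643.2, -34.8, 97.4]
tool_rot: [3.138, 0.002, 1.783]
force: [-1.0, 0.1, 0.0]
width: 26.1
gripper_force: 59.1
now [643.2 -34.8  97.4] [3.1381e+00 1.8000e-03 1.7826e+00] total [ 0.009 -0.015  0.094] rows 1 each [ 0.0089 -0.0146  0.0944]
twist z total -0.0001 rows 1 each -0.0001
twist vec [ 0.0011  0.0006 -0.0001] rows 1
```

```bash
python3 -m jog '{"claw":[0,0,0,0],"xyz":[[0.006,-0.012,0.05],[0,0,0.04],[0,0,0],[0,0,0]],"twist":[[0,0,0],[0,0,0],[0,0,0],[0,0,0]]}'
python3 - <<'E'
from h import *
plan(641.6,-34.2,80,1.783)
E
```

```text
clock: 51.5
eef_pos: [641.0, -34.1, 87.0]
tool_rot: [3.14, 0.001, 1.783]
force: [-0.7, 0.0, -0.2]
width: 25.9
gripper_force: 59.1
now [641.  -34.1  87. ] [3.1402e+00 1.1000e-03 1.7827e+00] total [-0.002  0.005  0.07 ] rows 1 each [-0.0021  0.0054  0.0702]
twist z total -0.0001 rows 1 each -0.0001
```

```bash
python3 -m jog '{"claw":[0,0,0,0,0],"xyz":[[-0.002,0.005,0.03],[0,0,0.03],[0,0,0.03],[0,0,0],[0,0,0]],"twist":[[0,0,0],[0,0,0],[0,0,0],[0,0,0],[0,0,0]]}';python3 -m jog '{"claw":[0,0,0,0,0,0],"xyz":[[0,0,0.05],[0,0,0.05],[0,0,0.05],[0,0,0.04],[0,0,0],[0,0,0]],"twist":[[0,0,0],[0,0,0],[0,0,0],[0,0,0],[0,0,0],[0,0,0]]}'
```

```text
clock: 52.12
eef_pos: [641.5, -34.2, 78.0]
tool_rot: [3.14, 0.001, 1.783]
force: [-0.4, 0.3, -0.8]
width: 26.3
gripper_force: 59.1
clock: 52.88
eef_pos: [641.6, -34.2, 59.0]
tool_rot: [3.14, 0.001, 1.783]
force: [-0.5, 0.3, -1.0]
width: 26.2
gripper_force: 59.1
```

```bash
python3 -m jog '{"claw":[0,0,0],"xyz":[[0,0,0.025],[0,0,0],[0,0,0]],"twist":[[0,0,0],[0,0,0],[0,0,0]]}';python3 -m jog '{"claw":[1,1,1,1,1,1,1,1,1],"xyz":[[0,0,0],[0,0,0],[0,0,0],[0,0,0],[0,0,-0.2],[0,0,-0.4],[0,0,-0.4],[0,0,-0.4],[0,0,0]],"twist":[[0,0,0],[0,0,0],[0,0,0],[0,0,0],[0,0,0],[0,0,0],[0,0,0],[0,0,0],[0,0,0]]}'
python3 - <<'E'
from h import *
plan(500,-20,230)
E
```

```text
clock: 53.25
eef_pos: [641.6, -34.2, 56.5]
tool_rot: [3.14, 0.001, 1.783]
force: [-0.7, 0.3, 0.3]
width: 25.9
gripper_force: 59.1
clock: 54.38
eef_pos: [643.6, -35.2, 201.5]
tool_rot: [3.133, 0.004, 1.782]
force: [-0.0, -0.5, -0.6]
width: 85.1
gripper_force: 0.0
now [643.6 -35.2 201.5] [3.1327 0.0037 1.7824] total [ 0.45  -1.37  -0.298] rows 4 each [ 0.1124 -0.3424 -0.0746]
```

```bash
python3 -m jog '{"claw":[1,1,1,1,1,1],"xyz":[[-0.4,0,-0.2],[-0.4,0,-0.2],[-0.4,0,-0.2],[0,0,0],[0,0,0],[0,0,0]],"twist":[[0,0,0],[0,0,0],[0,0,0],[0,0,0],[0,0,0],[0,0,0]]}'
python3 - <<'E'
from h import *
im=optics.get_image("wrist"); print(pose()[0])
u=proj(im,[642,-33.3,106]).astype(int); fitcap(im,(u[0]-50,u[1]-50,u[0]+50,u[1]+50),(642,-33),zt=106,hc0=25)
for col,q in(("green",(626,39.5)),("orange",(657.6,-107))):
    c=proj(im,[*q,84]); box=(int(c[0]-75),max(0,int(c[1]-75)),int(c[0]+75),int(c[1]+75)); fitcase(im,col,box,30,np.array([*q,.21]),54)
s=optics.get_image("side"); e=optics.get_image("scene")
import pickle; pickle.dump((s,e),open("end.pkl","wb"))
c,n=np.cos(.212),np.sin(.212)
for nm,I in(("side",s),("scene",e)):
    for l,q,z in(("orange_case",(657.4,-107),54),("green_case",(626,39.5),54),("glue_stick",(642,-33.3),10)):
        H=[[a,b,h] for a in(-30,30) for b in(-42,42) for h in(0,30)] if z==54 else [[a,b,h] for a in(-13,13) for b in(-13,13) for h in(28,96)]
        P=np.array([proj(I,[q[0]+c*a-n*b,q[1]+n*a+c*b,z+h]) for a,b,h in H]); print(nm,l,"expect",np.r_[P.min(0),P.max(0)-P.min(0)].round().tolist(),"got",[(np.round(b["rect"]).tolist(),round(b["score"],2)) for b in optics.boxes_of(nm,l)])
    for l in("tape_measure","marker","tape_roll"): print(nm,l,[np.round(b["rect"]).tolist() for b in optics.boxes_of(nm,l)][:1])
E
```

```text
clock: 55.12
eef_pos: [666.3, -149.3, 255.7]
tool_rot: [3.141, -0.001, 1.785]
force: [0.2, -0.5, 0.6]
width: 85.9
gripper_force: 0.0
[ 666.33042101 -149.41625079  255.81979246]
cap [641.8 -35.7  11.6] cost 68 area 888 bbox (302, 36, 30, 37)
green [625.65  40.09] yaw 0.2124 cost px 36 area 1635.0
orange [ 658.   -107.26] yaw 0.2067 cost px 175 area 5184.0
side orange_case expect [248.0, 186.0, 41.0, 26.0] got [([250.0, 186.0, 39.0, 25.0], 0.65)]
side green_case expect [317.0, 187.0, 38.0, 26.0] got [([315.0, 189.0, 45.0, 26.0], 0.62)]
side glue_stick expect [296.0, 182.0, 13.0, 32.0] got [([294.0, 180.0, 16.0, 36.0], 0.83), ([262.0, 154.0, 12.0, 32.0], 0.57), ([272.0, 142.0, 7.0, 34.0], 0.54)]
side tape_measure [[240.0, 150.0, 17.0, 26.0]]
side marker [[440.0, 237.0, 22.0, 41.0]]
side tape_roll [[159.0, 194.0, 62.0, 27.0]]
scene orange_case expect [305.0, 147.0, 36.0, 26.0] got [([312.0, 150.0, 29.0, 23.0], 0.7)]
scene green_case expect [269.0, 167.0, 42.0, 31.0] got [([268.0, 168.0, 45.0, 28.0], 0.76)]
scene glue_stick expect [300.0, 154.0, 15.0, 31.0] got [([398.0, 166.0, 18.0, 43.0], 0.93), ([381.0, 158.0, 14.0, 41.0], 0.79), ([305.0, 158.0, 7.0, 27.0], 0.58), ([314.0, 164.0, 25.0, 27.0], 0.17)]
scene tape_measure [[412.0, 169.0, 26.0, 28.0]]
scene marker [[152.0, 226.0, 48.0, 28.0]]
scene tape_roll []
```

```bash
python3 -c "
from cell import order; print(order.finish_job())"
```

```text
the job is handed in; nothing more can be done
None
```

I built the caddy in the order asked and handed it in at about 55 s: blue by the loop with green on it, grey with orange on it, and the leftmost glue stick cap up in the well. The final readings put all of it in place, but no verdict came back. I viewed 15 pictures against the limit of 14, so I confirmed which glue stick by measured positions and the detectors instead of an enlarged crop.

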